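# Collect the capped jars and bring a cover to the tote

## Task

Stand the two finished jars from the capping unit's catch tray upright in the grey tote. Then take the uppermost cover from the clinging stack by its ear: raise the ear corner first, while the opposite corner still rests on the stack, so that it peels off and the other covers stay on their stand. Finish while still holding the cover right side up and level by its ear, centred over the tote and square with it, about a hand's breadth (80 mm) above the rim and touching nothing else; leave the loose cap and the pipette where they lie.

Things in the scene. Friction and masses are not known exactly. Their poses are not given: they have to be found in the camera images.
- jar_a_c (a point): one of the two finished jars: a pale plastic screw-cap sample jar standing in the catch tray, 45 mm tall, body 35 mm across, cap (top 14 mm) 38 mm across, about 60 g; the point is its centre, half-way up; z is its upright axis
- jar_b_c (a point): the other finished jar, the same in every way
- capper: fixed benchtop capping unit with its low open catch tray on the robot's side. Origin: on the bench under the centre of the catch tray; x points from the tray to the machine. Tray 160 (x) x 140 (y) mm outside, floor 4 mm thick, walls 4 mm thick and 14 mm high; the machine housing begins 100 mm from the origin in +x, is 210 mm wide and 130 mm high
- tote_floor (a point): centre of the inner floor (4 mm above the bench) of the grey open tote, which is fixed. Outside 170 (its x) x 126 (its y) x 60 mm high, walls 4 mm thick; x runs along the long side
- tote_mouth (a point): centre of the tote's mouth, level with its rim, 60 mm above the bench; same axes as the tote floor
- cover_c (a point): centre of the uppermost cover's panel, 4.5 mm above its underside; on the stack the underside is 30 mm above the bench. A thin off-white formed sheet, about 80 g: flat panel 176 (x) x 132 (y) x 3 mm, top 1.5 mm above this point, with a rim flaring down and out to 196 x 152 mm overall, reaching 5 mm (corner lugs 6 mm) below the underside. x runs along the long side
- cover_ear (a point): centre of the upright ear on one corner of the uppermost cover, at x = -73, y = +51 mm, 17.5 mm above the panel centre (axes of the cover). The ear is 10 mm thick, 28 mm wide, 32 mm high above the panel; its thin direction points along the line to the opposite corner's point, so jaws closing along that diagonal pinch it from above
- cover_far (a point): opposite corner of the uppermost cover: a point level with its underside at x = +73, y = -51 mm (axes of the cover). Under each corner a short lug (x = +-78, y = +-51, 9 mm deep from the panel) is pinched by a sprung bead of the cover below: each resists with about 0.4 N until raised some 4 mm, so the loose stack is easily jolted or dragged along
- stack_top (a point): centre of the top of the remaining stack: three more covers of the same size, stuck fast together, about 240 g, loose on a low fixed stand; 30 mm above the bench, directly under the uppermost cover; z up
- cap: loose blue screw cap lying on the bench, 36 mm across, 14 mm high; bystander; origin at the centre of its underside
- pipette: hand pipette lying on the bench, about 230 mm long, 34 mm wide, 28 mm high; bystander; origin on the bench under it near mid-length
Mind the look-alikes: they are no part of the job. What is shaped like the part that bears jar_a_c but brown or green is not meant. Leave any blue or yellow look-alike of the part that bears cover_c alone.

How it is judged:
By the outcome, as a careful person would: the job done as asked, in the order asked, and still so for the second after the job is handed in, while the arm keeps its last pose, push and grip.
It also fails if it takes over 70 s, if anything falls off the work surface, if the arm or the gripper's body presses on something with over 40 N, if the wrist force passes 120 N, or if a joint passes its speed limit or range.

## Robot

A 6-joint arm with a two-finger parallel gripper is mounted at the origin on the work surface. World frame = base frame: x ahead of the robot, y to its left, z up, the work surface at z = 0. Lengths are in m, angles in rad, forces in N, time in s.
With the tool pointing down it reaches from about 0.425 to 0.95 m from the base axis. Payload 3.5 kg.
Tool frame: the origin (TCP) lies on the centre line of the jaws, within the pads' length; the fingertips stand 8 mm ahead of it and the grasp point (between the pads) lies 11 mm behind it; z points along the fingers, y is the line along which they close (so a half turn about z gives the same grasp; the last joint's range is limited). The gripper opens to 85 mm and grips with 20 to 120 N. Pads are 22 mm wide; open, the fingers measure 114 mm over their backs; the gripper's body (76 mm by 85 mm) begins 54 mm behind the grasp point. The pads swing forward as they close: fully open they stand 13 mm farther back than shut.
Start: joints at [1.133, 0.286, 1.577, -0, 1.279, -0.15], TCP at [0.192, 0.647, 0.206] pointing down, gripper open.
Joint ranges: [-2.77, 2.77], [-0.9, 2.22], [0.21, 2.48], [-1.53, 4.67], [0.24, 2.81], [-2.84, 2.84]. Speed limits (rad/s): [2.79, 2.79, 3.14, 3.14, 3.14, 3.14].

## Interface

Orientations are given as a unit quaternion [x, y, z, w].
In Python, from plant import ctrl gives the robot as it stands. The module is installed in compiled form; this text tells all that it offers.
- The arm moves only by the tool send_rows, never from a script. Its argument "steps" is a list of rows, each a list of 5 numbers: the shift along the tool's x, y, z in m, then the turn about the tool's z in degrees, then the opening, from -1 (shut) to 1 (fully open). A call has 1 to 12 rows; each row is the pose to reach, as a shift and turn from the pose commanded when the call began, along the tool's axes at that moment; what a row does not reach only later rows make up. A row lasts 1/10 s, in which the tool goes at most 50 mm and 8.59 degrees, less where a joint would pass 70% of its speed; a pose out of reach is approached as far as the arm can. A call with a gripper value outside its range is refused whole. The fingers move at their own pace and stop on an object; "squeeze" is the grip in N (left out, the last holds). Time passes only in rows, so rows that repeat a pose let the fingers close. It gives the time, the measured TCP pose, the force, the opening and the grip force at its end, in the units of the state.
- ctrl.get_state(): the state, without advancing time (a new reading comes with each control period).
- ctrl.read_camera(name): name is "scene" or "top"; returns the picture (420x560x3 uint8, red, green, blue); there is no depth.
- ctrl.calibration(name): a dict with "intrinsics" (3x3 intrinsics, pixels), "k1" (the pictures are not rectified: a ray, as slopes to the right and down, at radius r is drawn at 1 + k1 r^2 times it, then the intrinsics apply), "extrinsics" (4x4, takes a point from world to camera coordinates). Camera axes: x right, y up, looking along -z (the intrinsics and any distortion apply to the point x, -y, -z); pixel columns grow to the right and rows downward; lengths in m; the calibration is good to about 2 mm. A picture is of the moment at which its call begins. calibration takes no time and is no camera call.
- ctrl.sign_off(): hands the job in; it is judged then, once.
The state is a dict: "time": time; "qpos": joint angles; "dq": joint speeds; "joint_efforts": joint torques, N m; "eef_pos": TCP position; "tcp_rot": TCP orientation; "contact_force": force on the tool from outside, world axes, zero at the start; "wrist_torque": the same for the moment, N m; "opening": opening from 0.0 (shut) to 1.0 (fully open); "finger_force": force on a finger pad.
Only numpy, scipy, OpenCV 4.12 (cv2) and the standard library are available. Lean on these libraries where they do the work, as an engineer would, in place of code of your own. Each camera call takes 0.05 s, during which the arm holds its last target. There are 200 camera calls.

## Working session

There is one attempt and no reset: what is moved stays moved. The work goes in short steps, Python scripts to look and compute and a tool call to move; the robot and the scene stay as the last step left them, time stands still between calls to the robot, and variables do not carry over. Pictures are saved under pics/ and viewed, at most 10 in all, crops included, and the job is handed in when it is done.

Besides the shell and the picture viewer there is one more tool, called after "Request:" as a command line: name --pt "numbers of a row" for each row, then --argument value for the rest. send_rows: Moves the arm, as the interface text tells. Its arguments: {"type":"object","properties":{"steps":{"type":"array","items":{"type":"array","items":{"type":"number"}}},"squeeze":{"type":"number"}},"required":["steps"]}

```bash
mkdir -p pics
cat > h.py <<'E'
import numpy as np, cv2
from plant import ctrl
def cal(n):
    c=ctrl.calibration(n); return np.array(c["intrinsics"]),c["k1"],np.array(c["extrinsics"])
def proj(n,P):
    K,k,E=cal(n); P=np.atleast_2d(P); c=P@E[:3,:3].T+E[:3,3]
    s=np.c_[c[:,0]/-c[:,2],c[:,1]/c[:,2]]; s=s*(1+k*(s**2).sum(1,keepdims=True))
    return np.c_[s[:,0]*K[0,0]+K[0,2],s[:,1]*K[1,1]+K[1,2]]
def unproj(n,uv,z):
    K,k,E=cal(n); uv=np.atleast_2d(uv).astype(float)
    d=np.c_[(uv[:,0]-K[0,2])/K[0,0],(uv[:,1]-K[1,2])/K[1,1]]; s=d.copy()
    for _ in range(20): s=d/(1+k*(s**2).sum(1,keepdims=True))
    r=np.c_[s[:,0],-s[:,1],-np.ones(len(s))]@E[:3,:3]; o=-E[:3,:3].T@E[:3,3]
    return o+r*((np.asarray(z)-o[2])/r[:,2])[:,None]
def snap(n,f,crop=None,scale=1):
    im=ctrl.read_camera(n)[:,:,::-1].copy(); cv2.imwrite(f"pics/raw_{f}.png",im)
    if crop: x0,y0,x1,y1=crop; im=im[y0:y1,x0:x1]
    if scale!=1: im=cv2.resize(im,None,fx=scale,fy=scale,interpolation=cv2.INTER_CUBIC)
    cv2.imwrite(f"pics/{f}.png",im)
E
python3 - <<'E'
from h import *
snap("top","t0",scale=1.4);snap("scene","s0",scale=1.4)
for n in("top","scene"):
    K,k,E=cal(n);print(n,K.round(1).tolist(),k,(-E[:3,:3].T@E[:3,3]).round(3),E[:3,:3].round(3).tolist())
s=ctrl.get_state();print(s)
E
```

```text
top [[517.9, 0.0, 278.2], [0.0, 517.9, 206.4], [0.0, 0.0, 1.0]] -0.1869993449382206 [ 0.104 -0.034  1.483] [[-0.017, -1.0, 0.007], [0.976, -0.015, 0.219], [-0.219, 0.01, 0.976]]
scene [[448.7, 0.0, 281.4], [0.0, 448.7, 199.0], [0.0, 0.0, 1.0]] 0.04737498236697726 [ 0.884 -0.352  0.975] [[0.533, 0.846, 0.008], [-0.726, 0.452, 0.519], [0.436, -0.283, 0.855]]
{'time': 0.1, 'qpos': array([ 1.13301228e+00,  2.87132100e-01,  1.57802931e+00,  1.42008629e-05,
        1.27858807e+00, -1.49976092e-01]), 'dq': array([ 0.00023527,  0.00021062, -0.00377213,  0.00014822, -0.00129354,
        0.00035361]), 'joint_efforts': array([ 8.93316992e-04, -4.07294762e+01, -2.93699563e+01, -1.48872205e-04,
        3.37775724e-03, -1.14121661e-06]), 'eef_pos': array([0.19127608, 0.6466608 , 0.20474956]), 'tcp_rot': array([ 1.43409770e-01,  9.89662809e-01, -1.03020562e-03, -3.18886530e-04]), 'contact_force': array([ 0.10402463,  0.32258268, -0.38899627]), 'wrist_torque': array([ 0.00773028, -0.01050115,  0.02174891]), 'finger_force': 0.0, 'opening': 0.9987481815287295}
```

View pics/t0.png

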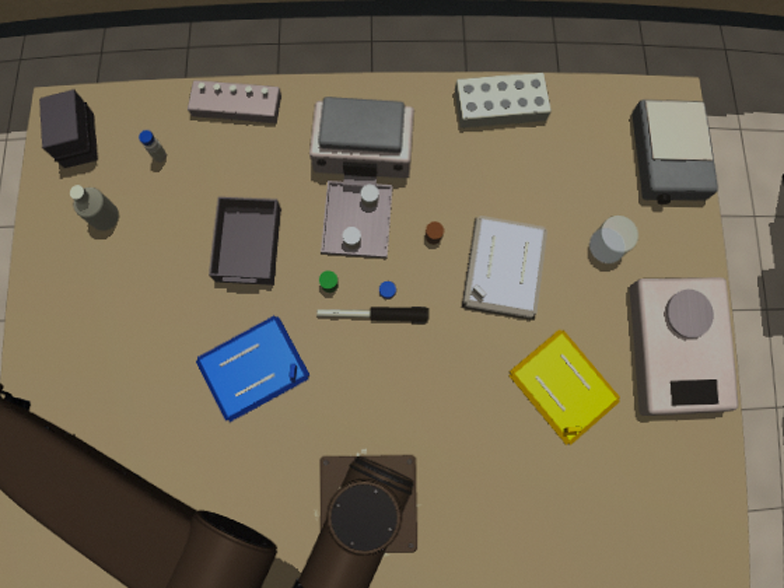

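View pics/s0.png

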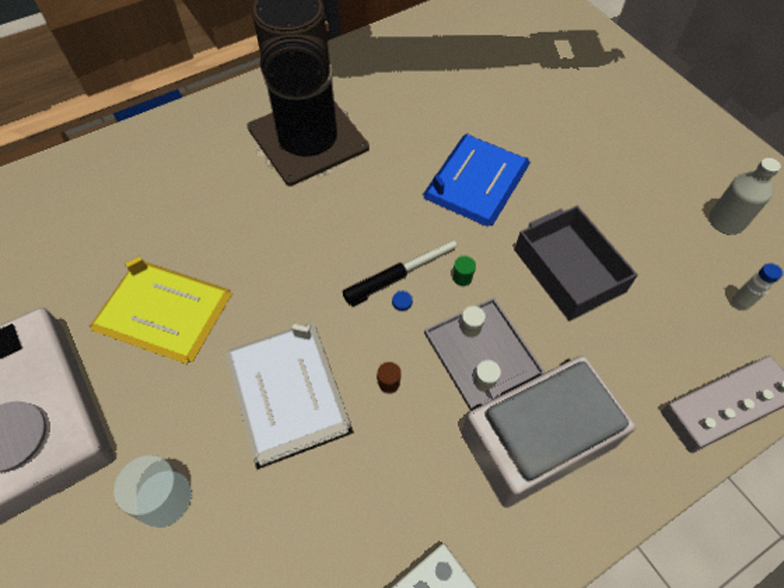

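The top view shows these candidates (1.4x pixels):
- **Jars:** two pale ones in the tray at (370,194) and (351,237), which are the ones I want. The look-alikes are green (328,281) and brown (434,232).
- **Covers:** the off-white stack at (505,268) with its ear at (478,293) is the one I want. The look-alikes are blue (252,367) and yellow (564,387).
- **Others:** tote at (246,241), loose cap (388,290), pipette (372,315).

I'll check the choice in one close crop.

Run:
```python
import cv2
a=cv2.imread("pics/raw_t0.png");b=cv2.imread("pics/raw_s0.png")
c=a[115:235,140:400]
c=cv2.convertScaleAbs(cv2.resize(c,None,fx=3,fy=3,interpolation=cv2.INTER_CUBIC),alpha=1.3)
d=b[140:340,155:460]
d=cv2.convertScaleAbs(cv2.resize(d,None,fx=2.6,fy=2.6,interpolation=cv2.INTER_CUBIC),alpha=1.2)
cv2.imwrite("pics/c1.png",c);cv2.imwrite("pics/c2.png",d);print(c.shape,d.shape)
```

```text
(360, 780, 3) (520, 793, 3)
```

View pics/c1.png

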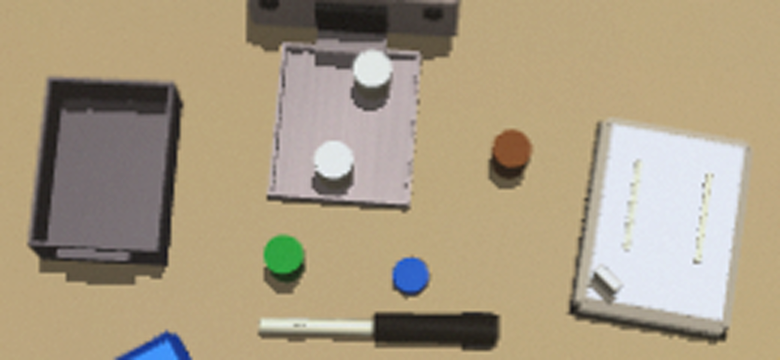

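View pics/c2.png

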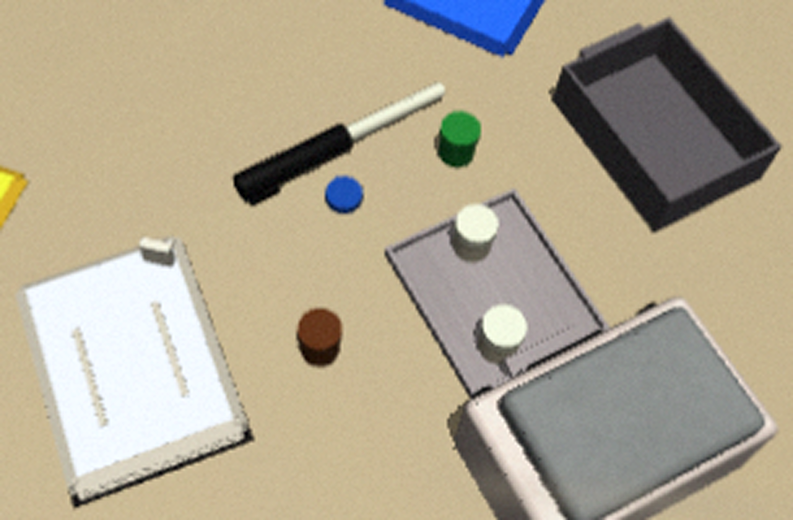

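Crop check: the two pale jars stand upright in the tray at c1 (372,69) and (333,160), next to brown and green. The white cover's ear is at c1 (606,280), on the robot-side left corner of the stack. The choice holds, so I'll measure now, using both cameras as a cross-check.

```bash
cat > m.py <<'E'
from h import *
def rect(n,mask,z,off):
    m=cv2.morphologyEx(mask,cv2.MORPH_OPEN,np.ones((3,3)))
    nn,l,st,ct=cv2.connectedComponentsWithStats(m); 
    for i in range(1,nn):
        if st[i,4]<60: continue
        c=cv2.findContours((l==i).astype(np.uint8),cv2.RETR_EXTERNAL,cv2.CHAIN_APPROX_NONE)[0][0][:,0]+np.array(off)
        P=unproj(n,c,z)[:,:2]; r=cv2.minAreaRect((P*1000).astype(np.float32))
        print(n,st[i,:5]+[*off,0,0,0],"c",np.round(r[0],1),"size",np.round(r[1],1),"ang",round(r[2],1))
E
python3 - <<'E'
from m import *
a=cv2.imread("pics/raw_t0.png");b=cv2.imread("pics/raw_s0.png")
def u8(x): return x.astype(np.uint8)
for n,im,box in(("top",a,(325,145,400,235)),("scene",b,(160,225,255,335))):
    x0,y0,x1,y1=box; c=im[y0:y1,x0:x1].astype(int)
    for p in((c.min(2)>185),(c.min(2)>150)):
        print("cover",n); rect(n,u8(p),0.036,(x0,y0))
for n,im,box in(("top",a,(228,125,285,185)),("scene",b,(300,210,375,285))):
    x0,y0,x1,y1=box; c=im[y0:y1,x0:x1].astype(int)
    print("jars"); rect(n,u8((c.min(2)>150)),0.049,(x0,y0)); rect(n,u8((c.min(2)>190)),0.049,(x0,y0))
# tote rim corners
print("tote top",(unproj("top",np.array([[49,78],[181,84],[166,264],[30,243]])/3+[140,115],.06)*1000).round(1).tolist())
print("tote sc",(unproj("scene",np.array([[668,19],[780,146],[656,230],[566,68]])/2.6+[155,140],.06)*1000).round(1).tolist())
print("ear top",(unproj("top",np.array([[606,277]])/3+[140,115],[.068])*1000).round(1), "sc",(unproj("scene",np.array([[157,243]])/2.6+[155,140],[.068])*1000).round(1))
print("tray",(unproj("top",np.array([[281,44],[421,53],[409,209],[268,199]])/3+[140,115],.014)*1000).round(1).tolist())
E
```

```text
cover top
cover top
top [ 337  157   51   64 2526] c [ 479.8 -292.5] size [133. 177.] ang 79.1
cover scene
scene [ 166  238   78   85 4113] c [ 480.3 -293.6] size [132.2 175. ] ang 79.0
cover scene
scene [ 165  237   82   91 4911] c [ 486.  -294.6] size [134.9 192. ] ang 79.3
jars
top [258 132  13  11 114] c [635.7 -10.3] size [35.3 31.2] ang 89.1
top [245 162  13  12 127] c [542.7  28.3] size [34.8 33.2] ang 89.1
jars
scene [331 219  16  14 179] c [542.9  28.8] size [35.  34.8] ang 54.5
scene [341 257  17  16 220] c [634.3  -9.3] size [36.  35.7] ang 58.1
tote top [[625.9, 306.0, 60.0], [616.6, 175.4, 60.0], [437.2, 186.1, 60.0], [459.8, 317.6, 60.0]]
tote sc [[462.7, 316.8, 60.0], [629.6, 306.6, 60.0], [636.6, 153.4, 60.0], [456.4, 195.1, 60.0]]
ear top [[ 416.5 -227.5   68. ]] sc [[ 419.4 -227.1   68. ]]
tray [[673.8, 81.8, 14.0], [661.8, -59.1, 14.0], [499.5, -44.4, 14.0], [511.9, 93.8, 14.0]]
```

Both cameras agree to about 1.5 mm:
- **Cover:** (480,-293), yaw -10.9°, with the ear measured at (418,-227) against (418,-229) predicted.
- **Jars:** (635,-10) and (543,28.5), cap tops at z 49 mm.
- **Tray:** measured side 162 mm (160 given).

Next I'll refine the tote fit and start a fingertip-height touch check on the bare bench.

```bash
cat >> h.py <<'E'
def pose():
    s=ctrl.get_state(); q=s["tcp_rot"]; x,y,z,w=q
    return s,np.array(s["eef_pos"]),np.degrees(np.arctan2(1-2*(x*x+z*z),2*(x*y-w*z)))
def goto(x,y,z,psi=None):
    s,p,ps=pose(); a=np.radians(ps); d=np.array([x,y,z])/1000-p
    t=0 if psi is None else (ps-psi)
    print("t%.2f"%s["time"],"pos",(p*1000).round(1),"psi %.1f"%ps,"row mm",np.round([(-np.sin(a)*d[0]+np.cos(a)*d[1])*1000,(np.cos(a)*d[0]+np.sin(a)*d[1])*1000,-d[2]*1000],1),"turn %.1f"%t,"op %.3f"%s["opening"],"F",s["contact_force"].round(2),"ff %.1f"%s["finger_force"])
E
python3 - <<'E'
from h import *
from scipy.optimize import minimize
G={}
for n,f in(("top","t0"),("scene","s0")):
    g=cv2.GaussianBlur(cv2.cvtColor(cv2.imread(f"pics/raw_{f}.png"),cv2.COLOR_BGR2GRAY).astype(np.float32),(0,0),1.0)
    G[n]=cv2.GaussianBlur(np.hypot(cv2.Sobel(g,5,1,0),cv2.Sobel(g,5,0,1)).clip(0,150),(0,0),.8)
t=np.linspace(-1,1,60)
def cost(v,names=("top","scene")):
    x,y,a=v[0]/1e3,v[1]/1e3,np.radians(v[2]); R=np.array([[np.cos(a),-np.sin(a)],[np.sin(a),np.cos(a)]]); s=0
    L=[]
    for hx,hy in((.085,.063),):
        L+=[np.c_[t*hx,0*t+hy],np.c_[t*hx,0*t-hy],np.c_[0*t+hx,t*hy]]
    P=np.vstack(L)@R.T+[x,y]; P=np.c_[P,0*P[:,0]+.06]
    for n in names:
        q=proj(n,P).astype(np.float32); s-=cv2.remap(G[n],q[:,0],q[:,1],cv2.INTER_LINEAR).mean()
    return s
for nm in(("top","scene"),("top",),("scene",)):
    b=min((minimize(cost,[540+i,248+j,-4+k],args=(nm,),method="Nelder-Mead") for i in(-6,0,6) for j in(-6,0,6) for k in(-2,0,2)),key=lambda r:r.fun)
    print(nm,b.x.round(1),round(b.fun,1))
goto(192,647,35)
E
```

```text
Traceback (most recent call last):
  File "h.py", line 6, in proj
    K,k,E=cal(n); P=np.atleast_2d(P); c=P@E[:3,:3].T+E[:3,3]
          ~~~^^^
  File "h.py", line 4, in cal
    c=ctrl.calibration(n); return np.array(c["intrinsics"]),c["k1"],np.array(c["extrinsics"])
ValueError: time passes only in moves, steps and waits
```

Request:
send_rows --pt "0 0 0.05 0 -0.76" --pt "0 0 0.1 0 -0.76" --pt "0 0 0.15 0 -0.76" --pt "0 0 0.17 0 -0.76" --pt "0 0 0.17 0 -0.76" --pt "0 0 0.17 0 -0.76" --pt "0 0 0.175 0 -0.76" --pt "0 0 0.18 0 -0.76" --pt "0 0 0.183 0 -0.76" --squeeze 20

```text
time: 1.0
eef_pos: [0.1919, 0.6479, 0.0241]
tcp_rot: [0.143, 0.99, 0.001, 0.0]
contact_force: [-0.9, 0.4, -0.3]
opening: 0.119
finger_force: 0.0
```

```bash
sed -i 's/^def cal(n):/import functools\n@functools.cache\ndef cal(n):/' h.py
cat > tote.py <<'E'
from h import *
from scipy.optimize import minimize
G={}
for n,f in(("top","t0"),("scene","s0")):
    g=cv2.GaussianBlur(cv2.cvtColor(cv2.imread(f"pics/raw_{f}.png"),cv2.COLOR_BGR2GRAY).astype(np.float32),(0,0),1.0)
    G[n]=cv2.GaussianBlur(np.hypot(cv2.Sobel(g,5,1,0),cv2.Sobel(g,5,0,1)).clip(0,150),(0,0),.8)
t=np.linspace(-1,1,60)
def cost(v,names=("top","scene")):
    x,y,a=v[0]/1e3,v[1]/1e3,np.radians(v[2]); R=np.array([[np.cos(a),-np.sin(a)],[np.sin(a),np.cos(a)]])
    P=np.vstack([np.c_[t*.085,0*t+.063],np.c_[t*.085,0*t-.063],np.c_[0*t+.085,t*.063]])@R.T+[x,y]; P=np.c_[P,0*P[:,0]+.06]; s=0
    for n in names:
        q=proj(n,P).astype(np.float32); s-=cv2.remap(G[n],q[:,0],q[:,1],cv2.INTER_LINEAR).mean()
    return s
for nm in(("top","scene"),("top",),("scene",)):
    b=min((minimize(cost,[540+i,248+j,-4+k],args=(nm,),method="Nelder-Mead") for i in(-6,0,6) for j in(-6,0,6) for k in(-2,0,2)),key=lambda r:r.fun)
    print(nm,b.x.round(1),round(b.fun,1))
E
python3 tote.py
```

```text
('top', 'scene') [538.9 251.   -4.1] -243.1
('top',) [537.6 251.7  -4.5] -129.7
('scene',) [556.8 249.   -3.4] -119.2
```

Request:
send_rows --pt "0 0 0.003 0 -0.76" --pt "0 0 0.006 0 -0.76" --pt "0 0 0.009 0 -0.76" --pt "0 0 0.012 0 -0.76" --pt "0 0 0.012 0 -0.76"

```text
time: 1.5
eef_pos: [0.1913, 0.6468, 0.0103]
tcp_rot: [0.143, 0.99, -0.001, -0.0]
contact_force: [-0.2, -0.8, -0.6]
opening: 0.121
finger_force: 0.0
```

Request:
send_rows --pt "0 0 0.001 0 -0.76" --pt "0 0 0.002 0 -0.76" --pt "0 0 0.003 0 -0.76" --pt "0 0 0.004 0 -0.76" --pt "0 0 0.004 0 -0.76"

```text
time: 2.0
eef_pos: [0.1915, 0.6471, 0.0069]
tcp_rot: [0.143, 0.99, -0.0, -0.0]
contact_force: [-1.1, -0.3, 0.5]
opening: 0.118
finger_force: 0.0
```

```bash
python3 -c "
from h import *
goto(635,-10,130,85.5)"
```

```text
t2.00 pos [191.5 647.1   6.9] psi 73.5 row mm [-611.8 -504.2 -123.1] turn -12.0 op 0.118 F [-1.05 -0.33  0.5 ] ff 0.0
```

Request:
send_rows --pt "0 0 -0.05 0 1" --pt "0 0 -0.1 0 1" --pt "-0.035 -0.03 -0.123 -6 1" --pt "-0.612 -0.504 -0.123 -12 1" --pt "-0.612 -0.504 -0.123 -12 1" --pt "-0.612 -0.504 -0.123 -12 1" --pt "-0.612 -0.504 -0.123 -12 1" --pt "-0.612 -0.504 -0.123 -12 1" --pt "-0.612 -0.504 -0.123 -12 1" --pt "-0.612 -0.504 -0.123 -12 1" --pt "-0.612 -0.504 -0.123 -12 1" --pt "-0.612 -0.504 -0.123 -12 1" --squeeze 40

```text
time: 3.2
eef_pos: [0.4691, 0.2353, 0.1302]
tcp_rot: [0.039, 0.999, 0.0, 0.001]
contact_force: [-0.1, 0.8, 0.8]
opening: 0.999
finger_force: 0.0
```

```bash
python3 -c "
from h import *
goto(635,-10,130,85.5)"
```

```text
t3.20 pos [469.1 235.3 130.2] psi 85.5 row mm [-1.846e+02 -2.315e+02  2.000e-01] turn 0.0 op 0.999 F [-0.07  0.81  0.82] ff 0.0
```

Request:
send_rows --pt "-0.184 -0.231 0 0 1" --pt "-0.184 -0.231 0 0 1" --pt "-0.184 -0.231 0 0 1" --pt "-0.184 -0.231 0 0 1" --pt "-0.184 -0.231 0 0 1" --pt "-0.184 -0.231 0 0 1" --pt "-0.184 -0.231 0 0 1" --pt "-0.184 -0.231 0 0 1" --pt "-0.184 -0.231 0 0 1"

```text
time: 4.1
eef_pos: [0.6328, -0.0067, 0.1294]
tcp_rot: [0.039, 0.999, 0.0, -0.001]
contact_force: [-0.7, 0.1, 0.4]
opening: 1.0
finger_force: 0.0
```

```bash
python3 -c "
from h import *
goto(634.5,-10,27,85.5)"
```

```text
t4.10 pos [632.8  -6.7 129.4] psi 85.5 row mm [ -2.   -3.1 102.4] turn 0.0 op 1.000 F [-0.68  0.07  0.41] ff 0.0
```

Request:
send_rows --pt "-0.002 -0.003 0.03 0 1" --pt "-0.002 -0.003 0.06 0 1" --pt "-0.002 -0.003 0.085 0 1" --pt "-0.002 -0.003 0.102 0 1" --pt "-0.002 -0.003 0.102 0 1" --pt "-0.002 -0.003 0.102 0 1"

```text
time: 4.7
eef_pos: [0.6355, -0.0101, 0.0284]
tcp_rot: [0.039, 0.999, -0.0, 0.0]
contact_force: [0.2, 0.6, 0.8]
opening: 1.0
finger_force: 0.0
```

```bash
python3 -c "
from h import *
goto(634.5,-10,27,85.5)"
```

```text
t4.70 pos [635.5 -10.1  28.4] psi 85.6 row mm [ 1.  -0.   1.4] turn 0.1 op 1.000 F [0.2  0.62 0.79] ff 0.0
```

Positioned with no contact forces; now close.

Request:
send_rows --pt "0.001 0 0 0 -0.4" --pt "0.001 0 0 0 -1" --pt "0.001 0 0 0 -1" --pt "0.001 0 0 0 -1" --pt "0.001 0 0 0 -1" --pt "0.001 0 0 0 -1" --pt "0.001 0 0 0 -1" --squeeze 40

```text
time: 5.4
eef_pos: [0.6343, -0.0107, 0.0277]
tcp_rot: [0.039, 0.999, 0.0, -0.0]
contact_force: [0.3, -1.0, 0.6]
opening: -0.008
finger_force: 0.0
```

```bash
python3 -c "
from h import *
goto(634.5,-10,130,85.5)
a=np.radians(-4.1)
for lx in(40,-40): print(lx,539+lx*np.cos(a),251+lx*np.sin(a))"
```

```text
t5.40 pos [634.3 -10.7  27.7] psi 85.5 row mm [  -0.2    0.7 -102.3] turn 0.0 op -0.008 F [ 0.34 -0.95  0.55] ff 0.0
40 578.8976313172377 248.14010222669256
-40 499.10236868276223 253.85989777330744
```

The jaws shut fully without holding anything, so I'll look.

```bash
python3 -c "
from h import *
snap('scene','s1',(255,170,455,320),4)"
```

```text
(no output)
```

View pics/s1.png

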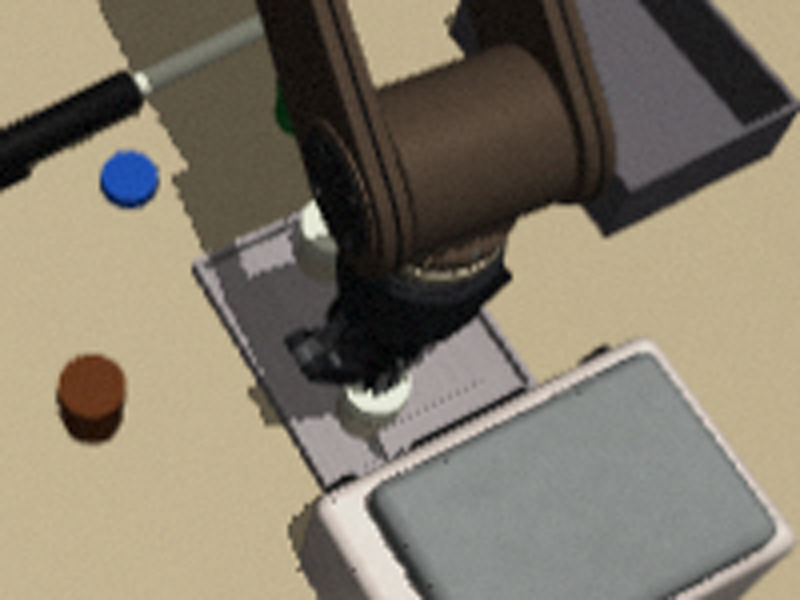

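```bash
python3 -c "
from h import *
p=np.array([634.3,-10.7,27.7])/1e3
print((proj('scene',[p,p+[0,0,.02],p+[0,0,.1]])-[255,170])*4)
im=cv2.imread('pics/raw_s1.png')[225:300,315:390].astype(int)
m=(im.min(2)>140).astype(np.uint8);n,l,s,c=cv2.connectedComponentsWithStats(m)
print(s[1:][s[1:,4]>20]+[315,225,0,0,0])
im=ctrl.read_camera('top');cv2.imwrite('pics/raw_t1.png',im[:,:,::-1])
print(ctrl.get_state()['qpos'])
"
```

```text
[[368.52406547 393.76905831]
 [373.3053145  379.79819837]
 [394.20180584 318.81639101]]
[[330 225   7   5  26]
 [328 225  62  75 693]
 [316 229  12  10  69]
 [342 251  43  33 566]
 [315 269  20  31 386]
 [353 286  23  14 122]
 [382 287   8   9  22]]
[-1.76605819e-01  3.94932996e-01  1.79038407e+00 -1.98423504e-05
  9.56343384e-01 -1.66903037e+00]
```

```bash
python3 -c "
import cv2,numpy as np
z=lambda f,b:cv2.resize(cv2.convertScaleAbs(cv2.imread(f)[b[1]:b[3],b[0]:b[2]],alpha=1.5),(390,290),interpolation=cv2.INTER_CUBIC)
b=(322,235,387,283);t=(225,115,305,175)
cv2.imwrite('pics/q.png',np.vstack([np.hstack([z('pics/raw_s0.png',b),z('pics/raw_s1.png',b)]),np.hstack([z('pics/raw_t0.png',t),z('pics/raw_t1.png',t)])]))"
```

```text
(no output)
```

View pics/q.png

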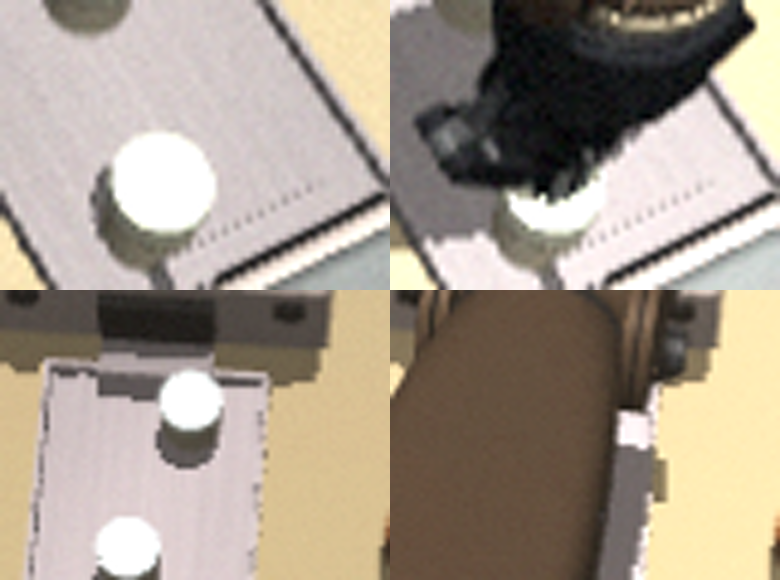

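The jar hasn't moved. The shut fingertips seem to end at the level of the cap top, well above the reported TCP height. I'll calibrate by touching the cap top gently with the shut tips.

Request:
send_rows --pt "0 0 0.001 0 -1" --pt "0 0 0.002 0 -1" --pt "0 0 0.002 0 -1"

```text
time: 5.8
eef_pos: [0.6341, -0.0107, 0.0255]
tcp_rot: [0.039, 0.999, 0.0, -0.0]
contact_force: [0.2, 0.3, -0.2]
opening: -0.0
finger_force: 0.0
```

Request:
send_rows --pt "0 0 0.001 0 -1" --pt "0 0 0.002 0 -1" --pt "0 0 0.002 0 -1"

```text
time: 6.1
eef_pos: [0.6344, -0.0107, 0.0239]
tcp_rot: [0.039, 0.999, -0.0, 0.0]
contact_force: [0.2, -0.0, -0.4]
opening: 0.002
finger_force: 0.0
```

Request:
send_rows --pt "0 0 0.002 0 -1" --pt "0 0 0.003 0 -1" --pt "0 0 0.003 0 -1"

```text
time: 6.4
eef_pos: [0.6351, -0.0108, 0.0239]
tcp_rot: [0.039, 0.999, -0.0, 0.0]
contact_force: [-4.8, 0.2, 11.9]
opening: 0.003
finger_force: 6.1
```

Request:
send_rows --pt "0 0 0.002 0 -1" --pt "0 0 0.003 0 -1" --pt "0 0 0.003 0 -1"

```text
time: 6.7
eef_pos: [0.636, -0.0109, 0.024]
tcp_rot: [0.039, 0.999, -0.0, 0.001]
contact_force: [-8.6, 1.0, 23.5]
opening: -0.002
finger_force: 11.6
```

```bash
python3 -c "
from h import *
goto(634.5,-10,27,85.5)
snap('scene','s2')
a=cv2.imread('pics/raw_s0.png').astype(int);b=cv2.imread('pics/raw_s2.png').astype(int)
z=lambda i:cv2.resize(cv2.convertScaleAbs(i[200:300,300:400].astype(np.uint8),alpha=1.6),(800,600)[::-1] if 0 else (600,600),interpolation=cv2.INTER_CUBIC)
cv2.imwrite('pics/q2.png',z(b))"
```

```text
t6.70 pos [636.  -10.9  24. ] psi 85.5 row mm [ 1.6  0.8 -3. ] turn 0.0 op -0.002 F [-8.63  0.98 23.46] ff 11.6
```

View pics/q2.png

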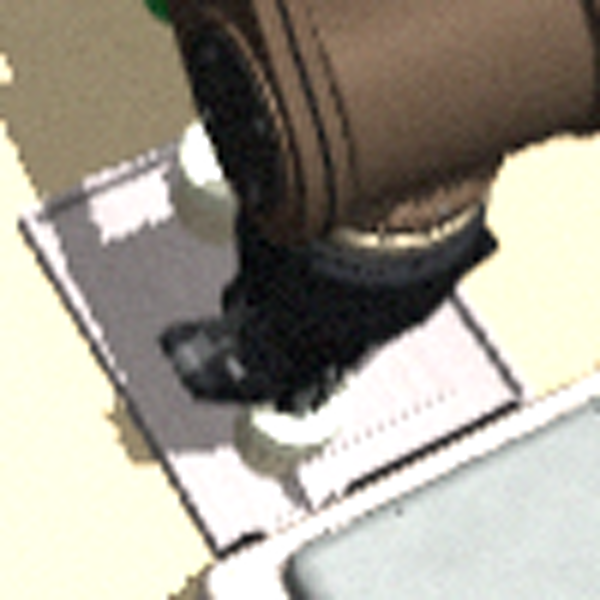

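```bash
python3 -c "
from h import *
print((unproj('scene',[[345,265],[350,268.5],[355,266],[348,268]],.049)*1000).round(1).tolist())"
```

```text
[[630.9, -17.5, 49.0], [643.4, -13.1, 49.0], [644.4, -0.1, 49.0], [640.1, -16.1, 49.0]]
```

Request:
send_rows --pt "0.001 0 -0.01 0 -1" --pt "0.001 0 -0.015 0 1" --pt "0.001 0 -0.015 0 1" --pt "0.001 0 -0.015 0 1" --pt "0.001 0 -0.015 0 1" --pt "0.001 0 -0.015 0 1" --pt "0.001 0 -0.015 0 1"

```text
time: 7.45
eef_pos: [0.633, -0.0106, 0.0321]
tcp_rot: [0.039, 0.999, 0.0, -0.0]
contact_force: [-0.1, 0.0, -0.4]
opening: 0.992
finger_force: 0.0
```

The shut tips touch the cap top (49 mm) at a reported z of 24 mm, so the reported z reads about 33 mm low. XY agrees with the camera. I'll grasp 33 mm lower on that scale.

Request:
send_rows --pt "-0.001 0 0.015 0 1" --pt "-0.001 0 0.028 0 1" --pt "-0.001 0 0.036 0 1" --pt "-0.001 0 0.036 0 1"

```text
time: 7.85
eef_pos: [0.6322, -0.0104, -0.0062]
tcp_rot: [0.039, 0.999, 0.0, -0.002]
contact_force: [0.6, 0.4, 0.1]
opening: 0.998
finger_force: 0.0
```

Request:
send_rows --pt "0 0 0 0 -0.2" --pt "0 0 0 0 -0.2" --pt "0 0 0 0 -1" --pt "0 0 0 0 -1" --pt "0 0 0 0 -1" --pt "0 0 0 0 -1"

```text
time: 8.45
eef_pos: [0.6351, -0.0108, -0.0023]
tcp_rot: [0.039, 0.999, -0.0, 0.001]
contact_force: [0.3, 0.2, 3.1]
opening: 0.431
finger_force: 40.1
```

```bash
python3 -c "
from h import *
goto(634.5,-10,80,85.5)
goto(579,248,80,85.5)"
```

```text
t8.45 pos [635.1 -10.8  -2.3] psi 85.5 row mm [  0.6   0.7 -82.3] turn 0.0 op 0.431 F [0.34 0.17 3.09] ff 40.1
t8.45 pos [635.1 -10.8  -2.3] psi 85.5 row mm [ 76.1 253.6 -82.3] turn 0.0 op 0.431 F [0.34 0.17 3.09] ff 40.1
```

Request:
send_rows --pt "0 0 -0.03 0 -1" --pt "0 0 -0.07 0 -1" --pt "0.01 0.04 -0.09 0 -1" --pt "0.076 0.254 -0.09 0 -1" --pt "0.076 0.254 -0.09 0 -1" --pt "0.076 0.254 -0.09 0 -1" --pt "0.076 0.254 -0.09 0 -1" --pt "0.076 0.254 -0.09 0 -1" --pt "0.076 0.254 -0.09 0 -1" --pt "0.076 0.254 -0.09 0 -1" --pt "0.076 0.254 -0.09 0 -1"

```text
time: 9.55
eef_pos: [0.5785, 0.2474, 0.0864]
tcp_rot: [0.04, 0.999, -0.0, -0.0]
contact_force: [0.3, 0.4, -0.6]
opening: 0.424
finger_force: 40.2
```

```bash
python3 -c "
from h import *
goto(579,248,-2,85.5)"
```

```text
t9.55 pos [578.5 247.4  86.4] psi 85.5 row mm [-0.4  0.6 88.4] turn -0.0 op 0.424 F [ 0.27  0.42 -0.65] ff 40.2
```

Request:
send_rows --pt "0 0 0.03 0 -1" --pt "0 0 0.06 0 -1" --pt "0 0 0.08 0 -1" --pt "0 0 0.085 0 -1" --pt "0 0 0.087 0 -1" --pt "0 0 0.087 0 -1"

```text
time: 10.15
eef_pos: [0.5795, 0.248, 0.0008]
tcp_rot: [0.04, 0.999, 0.0, 0.001]
contact_force: [0.2, 0.2, -0.0]
opening: 0.425
finger_force: 40.2
```

Request:
send_rows --pt "0 0 0.001 0 -1" --pt "0 0 0.002 0 -1" --pt "0 0 0.003 0 -1" --pt "0 0 0.003 0 -1"

```text
time: 10.55
eef_pos: [0.5791, 0.2487, -0.0023]
tcp_rot: [0.039, 0.999, 0.0, 0.001]
contact_force: [-1.0, 0.3, 2.3]
opening: 0.429
finger_force: 40.4
```

Request:
send_rows --pt "0 0 0 0 0.25" --pt "0 0 0 0 0.25" --pt "0 0 0 0 0.25" --pt "0 0 -0.03 0 0.25" --pt "0 0 -0.07 0 0.25" --pt "0 0 -0.11 0 1" --pt "0 0 -0.11 0 1" --pt "0 0 -0.11 0 1"

```text
time: 11.35
eef_pos: [0.5793, 0.2487, 0.1083]
tcp_rot: [0.039, 0.999, 0.0, 0.001]
contact_force: [-0.1, -0.0, -1.1]
opening: 1.003
finger_force: 0.0
```

```bash
python3 -c "
from h import *
goto(542.5,28.5,105,85.5)"
```

```text
t11.35 pos [579.3 248.7 108.3] psi 85.5 row mm [  19.4 -222.4    3.3] turn 0.0 op 1.003 F [-0.12 -0.02 -1.13] ff 0.0
```

Request:
send_rows --pt "0.019 -0.222 0 0 1" --pt "0.019 -0.222 0 0 1" --pt "0.019 -0.222 0 0 1" --pt "0.019 -0.222 0 0 1" --pt "0.019 -0.222 0 0 1" --pt "0.019 -0.222 0 0 1" --pt "0.019 -0.222 0.03 0 1" --pt "0.019 -0.222 0.06 0 1" --pt "0.019 -0.222 0.06 0 1"

```text
time: 12.25
eef_pos: [0.5371, 0.0301, 0.041]
tcp_rot: [0.039, 0.999, 0.001, -0.006]
contact_force: [-1.4, 0.3, -0.0]
opening: 0.999
finger_force: 0.0
```

```bash
python3 -c "
from h import *
goto(542.5,28.5,-4,85.5)
snap('top','t2');snap('scene','s3')"
```

```text
t12.25 pos [537.1  30.1  41. ] psi 85.5 row mm [-5.5 -1.2 45. ] turn 0.0 op 0.999 F [-1.45  0.29 -0.01] ff 0.0
```

```bash
python3 -c "
from h import *
goto(542.5,28.5,-4,85.5)"
```

```text
t12.35 pos [541.   29.6  45.5] psi 85.6 row mm [-1.5 -1.  49.5] turn 0.1 op 1.003 F [0.08 0.62 0.65] ff 0.0
```

Request:
send_rows --pt "0 0 0.02 0 1" --pt "0 0 0.04 0 1" --pt "0 0 0.05 0 1" --pt "0 0 0.051 0 1" --pt "0 0 0.051 0 1" --pt "0 0 0.051 0 -0.2" --pt "0 0 0.051 0 -0.2" --pt "0 0 0.051 0 -1" --pt "0 0 0.051 0 -1" --pt "0 0 0.051 0 -1" --pt "0 0 0.051 0 -1" --squeeze 40

```text
time: 13.45
eef_pos: [0.5427, 0.0286, -0.0035]
tcp_rot: [0.039, 0.999, -0.0, 0.0]
contact_force: [-1.8, -0.6, 4.9]
opening: 0.432
finger_force: 39.9
```

```bash
python3 -c "
from h import *
goto(499,254,88,85.5)"
```

```text
t13.45 pos [542.7  28.6  -3.5] psi 85.5 row mm [ 61.2 221.3 -91.5] turn 0.0 op 0.432 F [-1.8  -0.63  4.92] ff 39.9
```

Request:
send_rows --pt "0 0 -0.03 0 -1" --pt "0 0 -0.07 0 -1" --pt "0.01 0.03 -0.093 0 -1" --pt "0.061 0.221 -0.093 0 -1" --pt "0.061 0.221 -0.093 0 -1" --pt "0.061 0.221 -0.093 0 -1" --pt "0.061 0.221 -0.093 0 -1" --pt "0.061 0.221 -0.093 0 -1" --pt "0.061 0.221 -0.093 0 -1" --pt "0.061 0.221 -0.093 0 -1"

```text
time: 14.45
eef_pos: [0.4984, 0.2529, 0.0881]
tcp_rot: [0.039, 0.999, -0.0, -0.0]
contact_force: [-0.8, 0.7, -1.0]
opening: 0.427
finger_force: 40.3
```

```bash
python3 -c "
from h import *
goto(499,254,-2,85.5)"
```

```text
t14.45 pos [498.4 252.9  88.1] psi 85.5 row mm [-0.5  1.1 90.1] turn -0.0 op 0.427 F [-0.81  0.74 -0.96] ff 40.3
```

Request:
send_rows --pt "0 0.001 0.03 0 -1" --pt "0 0.001 0.06 0 -1" --pt "0 0.001 0.08 0 -1" --pt "0 0.001 0.086 0 -1" --pt "0 0.001 0.089 0 -1" --pt "0 0.001 0.09 0 -1" --pt "0 0.001 0.092 0 -1" --pt "0 0.001 0.092 0 -1"

```text
time: 15.25
eef_pos: [0.4994, 0.2548, -0.0023]
tcp_rot: [0.039, 0.999, 0.0, 0.001]
contact_force: [-0.2, -0.3, -1.3]
opening: 0.433
finger_force: 40.3
```

Request:
send_rows --pt "0 0 0.001 0 -1" --pt "0 0 0.002 0 -1" --pt "0 0 0.002 0 -1"

```text
time: 15.55
eef_pos: [0.4995, 0.255, -0.0034]
tcp_rot: [0.039, 0.999, 0.0, 0.001]
contact_force: [-2.7, -0.9, 6.4]
opening: 0.427
finger_force: 40.9
```

Request:
send_rows --pt "0 0 0 0 0.25" --pt "0 0 0 0 0.25" --pt "0 0 0 0 0.25" --pt "0 0 -0.03 0 0.25" --pt "0 0 -0.07 0 0.25" --pt "0 0 -0.12 0 0.25" --pt "0 0 -0.13 0 0" --pt "0 0 -0.13 0 0"

```text
time: 16.35
eef_pos: [0.5005, 0.2554, 0.1276]
tcp_rot: [0.039, 0.999, 0.001, 0.003]
contact_force: [0.1, 0.2, -0.0]
opening: 0.498
finger_force: 0.0
```

```bash
python3 -c "
from h import *
goto(460,0,125,20)"
```

```text
t16.35 pos [500.5 255.4 127.6] psi 85.5 row mm [  20.4 -257.7    2.6] turn 65.5 op 0.498 F [ 0.14  0.19 -0.05] ff 0.0
```

Request:
send_rows --pt "0.02 -0.258 0 65 0" --pt "0.02 -0.258 0 65 0" --pt "0.02 -0.258 0 65 0" --pt "0.02 -0.258 0 65 0" --pt "0.02 -0.258 0 65 0" --pt "0.02 -0.258 0 65 0" --pt "0.02 -0.258 0 65 0" --pt "0.02 -0.258 0 65 0" --pt "0.02 -0.258 0 65 0"

```text
time: 17.25
eef_pos: [0.4567, -0.0008, 0.1221]
tcp_rot: [0.57, 0.822, -0.001, -0.002]
contact_force: [-0.1, -0.1, -0.4]
opening: 0.5
finger_force: 0.0
```

```bash
python3 -c "
from h import *
goto(418,-228.5,125,-45.8)"
```

```text
t17.25 pos [456.7  -0.8 122.1] psi 20.5 row mm [-199.7 -115.9   -2.9] turn 66.3 op 0.500 F [-0.1  -0.12 -0.44] ff 0.0
```

Request:
send_rows --pt "-0.2 -0.116 0 66.3 0" --pt "-0.2 -0.116 0 66.3 0" --pt "-0.2 -0.116 0 66.3 0" --pt "-0.2 -0.116 0 66.3 0" --pt "-0.2 -0.116 0 66.3 0" --pt "-0.2 -0.116 0 66.3 0" --pt "-0.2 -0.116 0 66.3 0" --pt "-0.2 -0.116 0 66.3 0" --pt "-0.2 -0.116 0 66.3 0" --pt "-0.2 -0.116 0 66.3 -0.4" --squeeze 20

```text
time: 18.25
eef_pos: [0.4195, -0.2282, 0.1236]
tcp_rot: [0.926, 0.378, -0.0, -0.001]
contact_force: [0.4, -0.2, -0.1]
opening: 0.346
finger_force: 0.0
```

```bash
python3 -c "
from h import *
snap('scene','s4')
goto(418,-228.5,60,-45.8)
b=cv2.imread('pics/raw_s4.png')
cv2.imwrite('pics/q3.png',cv2.resize(b[150:350,150:460],None,fx=2.5,fy=2.5,interpolation=cv2.INTER_CUBIC))
from m import rect
x0,y0,x1,y1=(160,225,255,335); c=b[y0:y1,x0:x1].astype(int)
rect('scene',(c.min(2)>185).astype(np.uint8),0.036,(x0,y0))"
```

```text
t18.30 pos [ 419.6 -228.3  123.8] psi -45.6 row mm [-1.3 -1.  63.8] turn 0.2 op 0.302 F [ 0.64  0.21 -0.17] ff 0.0
scene [ 165  239   80   85 4196] c [ 480.1 -293.6] size [133.6 177.8] ang 79.1
```

View pics/q3.png

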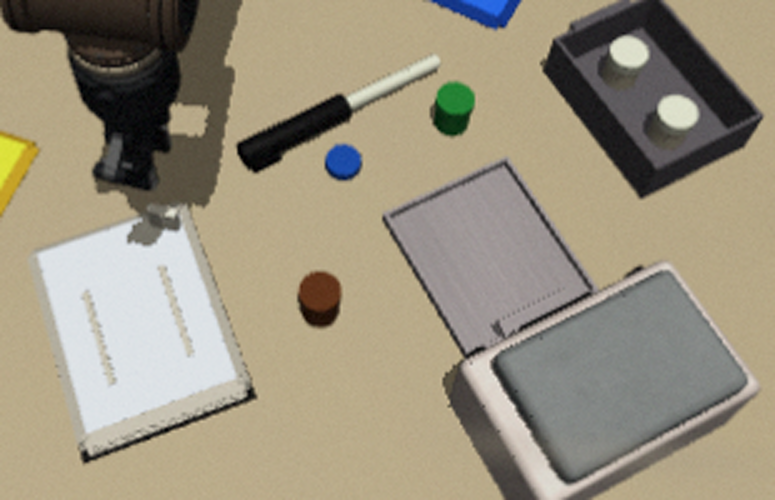

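The scene shows both jars upright in the tote at q3 (628,52) and (677,113), the tray empty and the stack undisturbed. The ear is at (165,214), below the open fingers. Descending in stages.

Request:
send_rows --pt "-0.001 -0.001 0.03 0.2 -0.4" --pt "-0.001 -0.001 0.05 0.2 -0.4" --pt "-0.001 -0.001 0.06 0.2 -0.4" --pt "-0.001 -0.001 0.06 0.2 -0.4" --pt "-0.001 -0.001 0.06 0.2 -0.4"

```text
time: 18.8
eef_pos: [0.419, -0.2291, 0.0653]
tcp_rot: [0.927, 0.375, 0.0, 0.0]
contact_force: [0.6, 0.3, 0.2]
opening: 0.302
finger_force: 0.0
```

```bash
python3 -c "
from h import *
goto(418,-229.2,32,-45.8)"
```

```text
t18.80 pos [ 419.  -229.1   65.3] psi -45.9 row mm [-0.8 -0.6 33.3] turn -0.1 op 0.302 F [0.59 0.32 0.22] ff 0.0
```

Request:
send_rows --pt "-0.001 -0.001 0.015 0 -0.4" --pt "-0.001 -0.001 0.025 0 -0.4" --pt "-0.001 -0.001 0.033 0 -0.4" --pt "-0.001 -0.001 0.033 0 -0.4" --pt "-0.001 -0.001 0.033 0 -0.4"

```text
time: 19.3
eef_pos: [0.4173, -0.2289, 0.032]
tcp_rot: [0.927, 0.375, 0.0, 0.0]
contact_force: [-0.2, 0.1, -0.1]
opening: 0.299
finger_force: 0.0
```

```bash
python3 -c "
from h import *
goto(418,-229.2,32,-45.8)"
```

```text
t19.30 pos [ 417.3 -228.9   32. ] psi -46.0 row mm [ 0.3  0.7 -0. ] turn -0.2 op 0.299 F [-0.24  0.13 -0.08] ff 0.0
```

Request:
send_rows --pt "0 0.001 0 0 -0.6" --pt "0 0.001 0 0 -0.64" --pt "0 0.001 0 0 -0.68" --pt "0 0.001 0 0 -0.7" --pt "0 0.001 0 0 -0.7"

```text
time: 19.8
eef_pos: [0.4179, -0.2296, 0.0319]
tcp_rot: [0.927, 0.375, 0.0, 0.0]
contact_force: [-0.2, 0.3, -0.1]
opening: 0.147
finger_force: 0.0
```

Request:
send_rows --pt "0 0 0 0 -0.72" --pt "0 0 0 0 -0.74" --pt "0 0 0 0 -0.76" --pt "0 0 0 0 -0.78" --pt "0 0 0 0 -0.78"

```text
time: 20.3
eef_pos: [0.4179, -0.2296, 0.0318]
tcp_rot: [0.927, 0.375, 0.0, 0.0]
contact_force: [-0.2, -0.6, 0.4]
opening: 0.109
finger_force: 11.5
```

Request:
send_rows --pt "0 0 0 0 -1" --pt "0 0 0 0 -1" --pt "0 0 -0.001 0 -1" --pt "0 0 -0.002 0 -1" --pt "0 0 -0.003 0 -1" --pt "0 0 -0.004 0 -1" --pt "0 0 -0.005 0 -1" --pt "0 0 -0.006 0 -1" --pt "0 0 -0.007 0 -1" --pt "0 0 -0.008 0 -1" --squeeze 20

```text
time: 21.3
eef_pos: [0.418, -0.2297, 0.0401]
tcp_rot: [0.927, 0.375, 0.0, 0.0]
contact_force: [0.2, -0.5, -0.6]
opening: 0.112
finger_force: 21.0
```

```bash
python3 -c "
from h import *
snap('scene','s5');goto(418,-229.2,32,-45.8)
z=lambda f:cv2.resize(cv2.imread(f)[220:345,155:265],(528,600),interpolation=cv2.INTER_CUBIC)
cv2.imwrite('pics/q4.png',np.hstack([z('pics/raw_s4.png'),z('pics/raw_s5.png')])[:, :1056])
cv2.imwrite('pics/q4.png',cv2.resize(cv2.imread('pics/q4.png'),(800,455)))
print(ctrl.get_state()['wrist_torque'])"
```

```text
t21.35 pos [ 418.1 -229.8   40.3] psi -46.0 row mm [ 0.4 -0.5  8.3] turn -0.2 op 0.115 F [ 1.12 -0.12 -0.7 ] ff 21.0
[-0.00319187  0.00972146 -0.00524851]
```

View pics/q4.png

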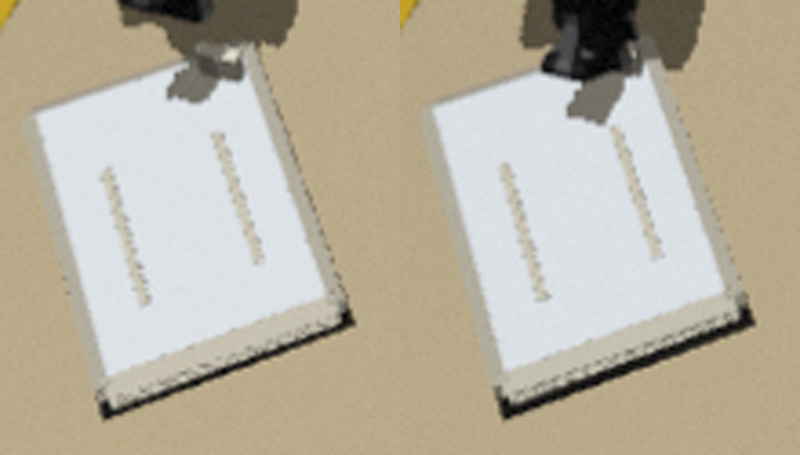

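```bash
cat > lift.py <<'E'
from h import *
import sys
from scipy.optimize import least_squares
X=np.array([[-88,66],[88,66],[88,-66],[-88,-66]])/1000.
def lines(f,thr=185,z0=220):
    b=cv2.imread(f)[200:345,120:275]; m=(b.min(2)>thr).astype(np.uint8)
    n,l,s,c=cv2.connectedComponentsWithStats(m); i=1+np.argmax(s[1:,4])
    k=cv2.convexHull(cv2.findContours((l==i).astype(np.uint8),cv2.RETR_EXTERNAL,cv2.CHAIN_APPROX_NONE)[0][0])
    for e in np.arange(2,12,.5):
        q=cv2.approxPolyDP(k,e,True)[:,0]+[120,200]
        if len(q)<=4: break
    return q
# edge lines by fitting the three clear sides via gradient search around a 3D pose
def fit(f):
    g=cv2.GaussianBlur(cv2.imread(f).min(2).astype(np.float32),(0,0),1)
    t=np.linspace(-.9,.9,40); e=[np.c_[t*.088,0*t-.066],np.c_[0*t+.088,t*.066],np.c_[t[18:]*.088,0*t[18:]+.066],np.c_[0*t[:22]-.088,t[:22]*.066]]
    nrm=[(0,-1),(1,0),(0,1),(-1,0)]; off=np.linspace(-.01,.01,41)
    def pts(v,L,n,o):
        P=np.c_[L+np.outer(np.ones(len(L)),n)*o,0*L[:,0]]; a,tx,ty=v[3],v[4],v[5]
        from scipy.spatial.transform import Rotation as R
        return R.from_euler("zyx",[a,ty,tx]).apply(P)+[v[0],v[1],v[2]]
    def res(v):
        r=[]
        for L,n in zip(e,nrm):
            I=[cv2.remap(g,*[np.float32(c) for c in proj("scene",pts(v,L,n,o)).T],cv2.INTER_LINEAR).ravel() for o in(-.003,.003)]
            M=cv2.remap(g,*[np.float32(c) for c in proj("scene",pts(v,L,n,0)).T],cv2.INTER_LINEAR).ravel()
            r.append((M-185)/10)
        return np.r_[np.clip(np.concatenate(r),-4,4),(v[0]-.480)/.002,(v[1]+.2932)/.002,(v[3]-np.radians(-10.95))/.01]
    s=least_squares(res,[.48,-.2932,.036,np.radians(-10.95),0,0],x_scale=[.01,.01,.01,.05,.05,.05],diff_step=1e-3)
    v=s.x; C=pts(v,np.array([[-.073,.051],[.073,.051],[.073,-.051],[-.073,-.051]]),(0,0),0)
    print(f,"xyz",(v[:3]*1e3).round(1),"deg",np.degrees(v[3:]).round(2),"corner z ear,+x+y,far,-x-y",(C[:,2]*1e3).round(1),"cost",round(s.cost,1))
for f in sys.argv[1:]: print(lines(f).tolist()); fit(f)
E
python3 lift.py pics/raw_s0.png pics/raw_s4.png pics/raw_s5.png
```

```text
[[223, 241], [243, 301], [184, 322], [165, 252]]
pics/raw_s0.png xyz [ 479.  -293.    32.4] deg [-11.33   0.     0.  ] corner z ear,+x+y,far,-x-y [32.4 32.4 32.4 32.4] cost 27.1
[[223, 240], [244, 301], [184, 323], [165, 251]]
pics/raw_s4.png xyz [ 481.8 -293.9   38.7] deg [-10.83   0.     0.  ] corner z ear,+x+y,far,-x-y [38.7 38.7 38.7 38.7] cost 27.0
[[222, 238], [243, 300], [183, 321], [164, 249]]
pics/raw_s5.png xyz [ 479.3 -293.7   40.3] deg [-10.81   0.     0.  ] corner z ear,+x+y,far,-x-y [40.3 40.3 40.3 40.3] cost 68.6
```

```bash
cat > sh.py <<'E'
from h import *
import sys
A=cv2.imread("pics/raw_s0.png");
a=np.radians(-10.95);R=np.array([[np.cos(a),-np.sin(a)],[np.sin(a),np.cos(a)]])
def run(f,z=0):
    B=cv2.imread(f); g=lambda i:cv2.GaussianBlur(i.min(2),(0,0),.8).astype(np.float32)
    for nm,l in(("+x+y",(88,66)),("far",(88,-66)),("-x-y",(-88,-66)),("rib far end",(60,-25)),("mid+x",(88,0)),("mid-y",(0,-66))):
        P=np.r_[R@np.array(l)/1000+[.48,-.2932],.036]; u=proj("scene",[P,P+[0,0,.01]]); c=u[0].round().astype(int); r=5
        J=u[1]-u[0]
        # only panel/rim-inside side: shift along J by 1D search at subpixel
        yy,xx=np.mgrid[-r:r+1,-r:r+1].astype(np.float32); T=g(A)[c[1]-r:c[1]+r+1,c[0]-r:c[0]+r+1]
        best=min((float(((cv2.remap(g(B),xx+c[0]+np.float32(J[0]*k/10),yy+c[1]+np.float32(J[1]*k/10),cv2.INTER_LINEAR)-T).clip(-60,60)**2).mean()),k) for k in np.arange(-4,40,.5))
        print(nm,"rise mm",best[1],"mse",round(best[0],1),end="; ")
    print(f)
for f in sys.argv[1:]: run(f)
E
python3 sh.py pics/raw_s1.png pics/raw_s4.png pics/raw_s5.png
```

```text
Traceback (most recent call last):
  File "sh.py", line 15, in <module>
    for f in sys.argv[1:]: run(f)
                           ~~~^^^
  File "sh.py", line 12, in run
    best=min((float(((cv2.remap(g(B),xx+c[0]+np.float32(J[0]*k/10),yy+c[1]+np.float32(J[1]*k/10),cv2.INTER_LINEAR)-T).clip(-60,60)**2).mean()),k) for k in np.arange(-4,40,.5))
  File "sh.py", line 12, in <genexpr>
    best=min((float(((cv2.remap(g(B),xx+c[0]+np.float32(J[0]*k/10),yy+c[1]+np.float32(J[1]*k/10),cv2.INTER_LINEAR)-T).clip(-60,60)**2).mean()),k) for k in np.arange(-4,40,.5))
                      ~~~~~~~~~^^^^^^^^^^^^^^^^^^^^^^^^^^^^^^^^^^^^^^^^^^^^^^^^^^^^^^^^^^^^^^^^^^^^^^^^^^^^^^^^^^^
cv2.error: OpenCV(4.12.0) /io/opencv/modules/imgproc/src/imgwarp.cpp:1821: error: (-215:Assertion failed) ((map1.type() == CV_32FC2 || map1.type() == CV_16SC2) && map2.empty()) || (map1.type() == CV_32FC1 && map2.type() == CV_32FC1) in function 'remap'
```

```bash
sed -i 's/xx+c\[0\]+np.float32(J\[0\]\*k\/10),yy+c\[1\]+np.float32(J\[1\]\*k\/10)/np.float32(xx+c[0]+J[0]*k\/10),np.float32(yy+c[1]+J[1]*k\/10)/' sh.py; python3 sh.py pics/raw_s1.png pics/raw_s4.png pics/raw_s5.png
```

```text
+x+y rise mm -4.0 mse 503.2; far rise mm -4.0 mse 555.4; -x-y rise mm 8.5 mse 360.5; rib far end rise mm 39.5 mse 443.8; mid+x rise mm -4.0 mse 513.7; mid-y rise mm 39.5 mse 263.6; pics/raw_s1.png
+x+y rise mm -4.0 mse 198.5; far rise mm -4.0 mse 217.2; -x-y rise mm 4.5 mse 162.6; rib far end rise mm 36.5 mse 228.4; mid+x rise mm -4.0 mse 208.8; mid-y rise mm 28.0 mse 133.0; pics/raw_s4.png
+x+y rise mm 2.5 mse 170.3; far rise mm 2.5 mse 167.1; -x-y rise mm 13.5 mse 122.0; rib far end rise mm 37.5 mse 216.0; mid+x rise mm -1.0 mse 131.8; mid-y rise mm 37.5 mse 112.5; pics/raw_s5.png
```

```bash
sed -i 's#raw_s0#raw_s4#; s#best=min((float.*#N=lambda q:(q-q.mean())/q.std(); best=max((float((N(cv2.remap(g(B),np.float32(xx+c[0]+J[0]*k/10),np.float32(yy+c[1]+J[1]*k/10),cv2.INTER_LINEAR))*N(T)).mean()),k) for k in np.arange(-15,40,.5))#' sh.py; python3 sh.py pics/raw_s0.png pics/raw_s3.png pics/raw_s4.png pics/raw_s5.png
```

```text
+x+y rise mm 0.0 mse 1.0; far rise mm 0.0 mse 1.0; -x-y rise mm 0.0 mse 1.0; rib far end rise mm -0.5 mse 1.0; mid+x rise mm 0.5 mse 1.0; mid-y rise mm -1.0 mse 1.0; pics/raw_s0.png
+x+y rise mm 0.5 mse 1.0; far rise mm 0.0 mse 1.0; -x-y rise mm 0.0 mse 1.0; rib far end rise mm -0.5 mse 1.0; mid+x rise mm 0.0 mse 1.0; mid-y rise mm 0.5 mse 1.0; pics/raw_s3.png
+x+y rise mm 0.0 mse 1.0; far rise mm 0.0 mse 1.0; -x-y rise mm 0.0 mse 1.0; rib far end rise mm 0.0 mse 1.0; mid+x rise mm 0.0 mse 1.0; mid-y rise mm 0.0 mse 1.0; pics/raw_s4.png
+x+y rise mm 9.5 mse 1.0; far rise mm 9.0 mse 1.0; -x-y rise mm 9.0 mse 1.0; rib far end rise mm 5.0 mse 1.0; mid+x rise mm 8.5 mse 1.0; mid-y rise mm 7.0 mse 1.0; pics/raw_s5.png
```

The patch tracking shows the cover came up level, about 9 mm at every corner, because the 20 N pinch on the thick ear is stiff enough to hold it flat. I'll mend it: set the cover back down, press to reseat it, and regrip more lightly and nearer the ear's top so it can tilt.

Request:
send_rows --pt "0 0 0.002 0 -1" --pt "0 0 0.004 0 -1" --pt "0 0 0.006 0 -1" --pt "0 0 0.0075 0 -1" --pt "0 0 0.0085 0 -1" --pt "0 0 0.0095 0 -1" --pt "0 0 0.0105 0 -1" --pt "0 0 0.0105 0 -1" --squeeze 30

```text
time: 22.15
eef_pos: [0.4229, -0.2309, 0.0362]
tcp_rot: [0.928, 0.374, 0.004, 0.002]
contact_force: [0.1, 11.6, 31.9]
opening: 0.106
finger_force: 38.4
```

```bash
python3 -c "
from h import *
snap('scene','s6');goto(418,-229.2,32,-45.8)"; python3 sh.py pics/raw_s6.png
```

```text
t22.20 pos [ 422.9 -230.9   36.2] psi -46.1 row mm [-2.4 -4.6  4.2] turn -0.3 op 0.107 F [-0.84 11.86 30.99] ff 38.4
+x+y rise mm -3.5 mse 1.0; far rise mm 2.5 mse 1.0; -x-y rise mm 0.5 mse 1.0; rib far end rise mm -5.5 mse 0.9; mid+x rise mm -1.5 mse 0.9; mid-y rise mm 17.0 mse 1.0; pics/raw_s6.png
```

Request:
send_rows --pt "0 0 -0.002 0 -1" --pt "0 0 -0.004 0 -1" --pt "0 0 -0.005 0 -1" --pt "0 0 -0.005 0 -1" --squeeze 20

```text
time: 22.6
eef_pos: [0.42, -0.2302, 0.0373]
tcp_rot: [0.927, 0.374, 0.002, 0.001]
contact_force: [-0.3, 4.2, 11.9]
opening: 0.102
finger_force: 36.1
```

```bash
python3 -c "
from h import *
snap('scene','s7');goto(418,-229.2,32,-45.8)
z=lambda f:cv2.resize(cv2.convertScaleAbs(cv2.imread(f)[220:345,155:265],alpha=.9),(528,600),interpolation=cv2.INTER_CUBIC)
cv2.imwrite('pics/q5.png',cv2.resize(np.hstack([z('pics/raw_s4.png'),z('pics/raw_s7.png')]),(800,455)))"; python3 sh.py pics/raw_s7.png
```

```text
t22.65 pos [ 420.  -230.2   37.3] psi -46.0 row mm [-0.7 -2.1  5.3] turn -0.2 op 0.101 F [-0.18  4.81 12.92] ff 36.1
+x+y rise mm 2.0 mse 1.0; far rise mm 5.5 mse 1.0; -x-y rise mm 4.5 mse 1.0; rib far end rise mm 7.5 mse 1.0; mid+x rise mm 3.0 mse 1.0; mid-y rise mm 9.5 mse 1.0; pics/raw_s7.png
```

View pics/q5.png

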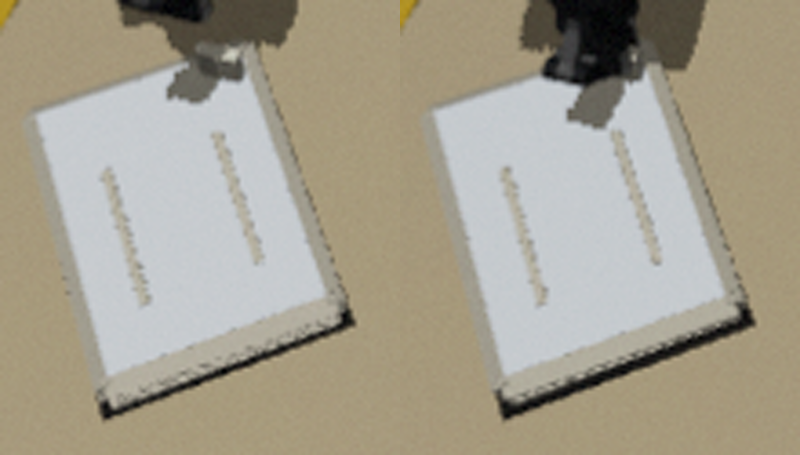

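Request:
send_rows --pt "0 0 -0.002 0 -1" --pt "0 0 -0.003 0 -0.7" --pt "0 0 -0.003 0 -0.5" --pt "0 0 -0.003 0 -0.5" --pt "0 0 -0.003 0 -0.5"

```text
time: 23.15
eef_pos: [0.4175, -0.2294, 0.0368]
tcp_rot: [0.927, 0.375, -0.0, -0.0]
contact_force: [-0.1, -0.2, -0.5]
opening: 0.251
finger_force: 0.0
```

```bash
python3 -c "
from h import *
snap('scene','s8');goto(418,-229.2,32,-45.8)"; python3 sh.py pics/raw_s8.png
python3 - <<'E'
from h import *
from m import rect
b=cv2.imread('pics/raw_s8.png');x0,y0,x1,y1=(160,225,255,335); c=b[y0:y1,x0:x1].astype(int)
rect('scene',(c.min(2)>185).astype(np.uint8),0.036,(x0,y0))
E
```

```text
t23.20 pos [ 417.6 -229.4   36.9] psi -46.0 row mm [0.5 0.2 4.9] turn -0.2 op 0.252 F [-0.92 -0.15 -0.09] ff 0.0
+x+y rise mm 3.0 mse 1.0; far rise mm 1.5 mse 1.0; -x-y rise mm 7.0 mse 1.0; rib far end rise mm 3.0 mse 1.0; mid+x rise mm 0.5 mse 1.0; mid-y rise mm 2.0 mse 1.0; pics/raw_s8.png
scene [ 165  241   79   82 4165] c [ 478.5 -293.4] size [133.9 181.3] ang 79.0
```

```bash
cat > track.py <<'E'
from h import *
import sys
from scipy.optimize import least_squares
from scipy.spatial.transform import Rotation as Ro
c0=np.array([.480,-.2932]); a=np.radians(-10.95); R0=np.array([[np.cos(a),-np.sin(a)],[np.sin(a),np.cos(a)]])
ribs=(unproj("top",np.array([[638,160],[628,250],[710,172],[697,262]])/3+[140,115],.036)[:,:2]-c0)@R0
L=np.vstack([[[.088,.066],[.088,-.066],[-.088,-.066]],ribs,[[-.073,.051]]]); 
def world(v,l): # v: dx dy dz(mm) yaw pitch roll(deg)
    P=np.c_[l@R0.T,0*l[:,0]]
    return Ro.from_euler("xyz",v[3:],degrees=True).apply(P)+np.r_[c0,.036]+np.array(v[:3])/1e3
g=lambda i:cv2.GaussianBlur(i.min(2),(0,0),.8).astype(np.float32)
N=lambda q:(q-q.mean())/(q.std()+1e-6)
def track(base,new,cam,r=5,use=range(7)):
    A,B=g(cv2.imread(base)),g(cv2.imread(new)); u=proj(cam,world(np.zeros(6),L)); out=[]
    for i in use:
        c=u[i].round().astype(int); T=N(A[c[1]-r:c[1]+r+1,c[0]-r:c[0]+r+1]); S=B[c[1]-r-8:c[1]+r+9,c[0]-r-8:c[0]+r+9]
        S=cv2.resize(S,None,fx=4,fy=4,interpolation=cv2.INTER_CUBIC); T4=cv2.resize(np.float32(T),None,fx=4,fy=4,interpolation=cv2.INTER_CUBIC)
        m=cv2.matchTemplate(S,np.float32(T4),cv2.TM_CCOEFF_NORMED); _,v,_,p=cv2.minMaxLoc(m)
        out.append((i,(p[0]/4-8,p[1]/4-8),v))
    return u,out
def solve(sets,prior=(10,10,30,2,6,6)):
    data=[]
    for base,new,cam in sets:
        u,o=track(base,new,cam)
        for i,d,v in o:
            if v>.75: data.append((cam,i,d))
    z=np.zeros(6)
    def res(v):
        r=[]
        for cam in set(d[0] for d in data):
            s=proj(cam,world(v,L))-proj(cam,world(z,L))
            for c,i,d in data:
                if c==cam: r+=list((s[i]-d)/.25)
        return np.r_[r,np.array(v)/prior]
    s=least_squares(res,z,loss="soft_l1",diff_step=1e-2,x_scale=[1,1,1,.5,.5,.5]) if 0 else least_squares(res,z+.01,loss="soft_l1",x_scale=[1,1,1,.5,.5,.5])
    C=world(s.x,np.array([[-.073,.051],[.073,.051],[.073,-.051],[-.073,-.051]]))
    print(len(data),"dx dy dz",s.x[:3].round(1),"rot xyz",s.x[3:].round(2),"rise ear,+x+y,far,-x-y",((C[:,2]-.036)*1e3).round(1),"cost %.1f"%s.cost)
    return s.x
if __name__=="__main__":
    for k in sys.argv[1:]:
        solve([(("pics/raw_s4.png" if q[0]=="s" else "pics/raw_t0.png"),f"pics/raw_{q}.png",("scene" if q[0]=="s" else "top")) for q in k.split(",")])
E
python3 -c "
from h import *
snap('top','t8')"
python3 track.py s0 s3 s3,t2 s5 s6 s7 s8 s8,t8
```

```text
7 dx dy dz [ 0. -0.  0.] rot xyz [ 0. -0. -0.] rise ear,+x+y,far,-x-y [0. 0. 0. 0.] cost 0.0
7 dx dy dz [ 0. -0.  0.] rot xyz [ 0. -0. -0.] rise ear,+x+y,far,-x-y [0. 0. 0. 0.] cost 0.0
14 dx dy dz [-0.  0. -0.] rot xyz [ 0.  0. -0.] rise ear,+x+y,far,-x-y [ 0.  0. -0. -0.] cost 0.0
6 dx dy dz [-1.3  0.1  5.5] rot xyz [-0.38  0.32 -0.05] rise ear,+x+y,far,-x-y [5.4 4.8 5.6 6.2] cost 2.7
6 dx dy dz [-0.9 -1.6 -4.7] rot xyz [-0.95  0.95 -0.55] rise ear,+x+y,far,-x-y [-4.7 -6.6 -4.7 -2.7] cost 6.3
6 dx dy dz [-0.5 -0.6  2.3] rot xyz [-0.52  0.27 -0.24] rise ear,+x+y,far,-x-y [2.  1.6 2.6 3. ] cost 3.6
6 dx dy dz [-1.2 -0.   1.3] rot xyz [-0.1   1.98  0.16] rise ear,+x+y,far,-x-y [ 3.3 -1.6 -0.8  4.1] cost 1.9
9 dx dy dz [-0.4 -0.1  3.4] rot xyz [0.32 1.67 0.08] rise ear,+x+y,far,-x-y [5.6 1.3 1.3 5.6] cost 4.3
```

After release, the cover lies with its far end seated and the ear end about 5 mm up. I'll press the ear down gently with shut fingertips to reseat it, which also gives the ear's height by touch.

Request:
send_rows --pt "0 0 -0.015 0 -0.5" --pt "0 0 -0.025 0 -0.7" --pt "0 0 -0.025 0 -1" --pt "0 0 -0.025 0 -1" --pt "0 0 -0.025 0 -1" --pt "0 0 -0.02 0 -1" --pt "0 0 -0.017 0 -1" --pt "0 0 -0.014 0 -1" --pt "0 0 -0.012 0 -1" --pt "0 0 -0.012 0 -1"

```text
time: 24.25
eef_pos: [0.4177, -0.2294, 0.049]
tcp_rot: [0.927, 0.375, -0.0, -0.0]
contact_force: [0.0, -0.3, 1.2]
opening: -0.002
finger_force: 0.4
```

Request:
send_rows --pt "0 0 0.001 0 -1" --pt "0 0 0.002 0 -1" --pt "0 0 0.002 0 -1"

```text
time: 24.55
eef_pos: [0.4186, -0.2297, 0.0485]
tcp_rot: [0.927, 0.375, 0.001, 0.0]
contact_force: [-1.6, 2.9, 6.9]
opening: -0.001
finger_force: 3.4
```

```bash
python3 -c "
from h import *
snap('top','t9');snap('scene','s9')"
python3 track.py s9 t9 s9,t9
python3 - <<'E'
import sys; sys.path.insert(0,'.')
from track import *
for b,n,c in(("pics/raw_s4.png","pics/raw_s9.png","scene"),("pics/raw_t0.png","pics/raw_t9.png","top")):
    u,o=track(b,n,c)
    for i,d,v in o: print(c,i,(L[i]*1e3).round(),d,round(float(v),2))
print(proj("scene",world([0,0,10,0,0,0],L[:1]))-proj("scene",world(np.zeros(6),L[:1])),proj("top",world([0,0,10,0,0,0],L[:1]))-proj("top",world(np.zeros(6),L[:1])))
E
```

```text
7 dx dy dz [-0.6 -0.7 -0.7] rot xyz [-2.79  2.2  -0.23] rise ear,+x+y,far,-x-y [-1.5 -5.6 -0.   4.2] cost 19.1
3 dx dy dz [ 0.7 -2.   6.1] rot xyz [ 2.04  0.78 -0.98] rise ear,+x+y,far,-x-y [9.2 6.2 2.9 5.9] cost 10.3
10 dx dy dz [ 0.3 -0.8  1.7] rot xyz [-2.23  1.69 -0.39] rise ear,+x+y,far,-x-y [ 1.  -2.2  2.3  5.5] cost 32.5
scene 0 [88. 66.] (-0.5, 0.25) 0.99
scene 1 [ 88. -66.] (-0.5, -0.25) 0.99
scene 2 [-88. -66.] (-0.75, -1.25) 1.0
scene 3 [54. 36.] (-0.25, 0.75) 0.98
scene 4 [-37.  32.] (0.5, 2.75) 0.76
scene 5 [ 55. -36.] (-0.5, 1.0) 0.98
scene 6 [-37. -35.] (-0.75, -0.75) 0.98
top 0 [88. 66.] (8.0, -0.5) 0.53
top 1 [ 88. -66.] (0.75, 0.25) 1.0
top 2 [-88. -66.] (0.5, -0.25) 1.0
top 3 [54. 36.] (5.5, -3.75) 0.43
top 4 [-37.  32.] (4.75, -5.25) 0.38
top 5 [ 55. -36.] (1.75, -2.25) 0.77
top 6 [-37. -35.] (-5.0, 4.5) 0.33
[[-0.28885411 -1.53879424]] [[ 0.4402572  -1.06971564]]
```

Request:
send_rows --pt "0 0 -0.01 0 -1" --pt "0 0 -0.018 0 -0.5" --pt "0 0 -0.018 0 -0.5" --pt "0 0 -0.018 0 -0.5" --pt "0 0 -0.01 0 -0.5" --pt "0 0 0 0 -0.5" --pt "0 0 0.005 0 -0.5" --pt "0 0 0.005 0 -0.5" --pt "0 0 0.005 0 -0.65" --pt "0 0 0.005 0 -0.7" --pt "0 0 0.005 0 -0.73" --pt "0 0 0.005 0 -0.73" --squeeze 20

```text
time: 25.85
eef_pos: [0.4181, -0.2298, 0.0426]
tcp_rot: [0.927, 0.375, 0.0, 0.0]
contact_force: [0.0, -1.0, -0.9]
opening: 0.135
finger_force: 0.3
```

Request:
send_rows --pt "0 0 0 0 -0.74" --pt "0 0 0 0 -0.75" --pt "0 0 0 0 -0.75"

```text
time: 26.15
eef_pos: [0.4182, -0.2298, 0.0425]
tcp_rot: [0.927, 0.375, 0.0, 0.001]
contact_force: [1.0, -0.9, -1.4]
opening: 0.124
finger_force: 0.7
```

Request:
send_rows --pt "0 0 0 0 -0.76" --pt "0 0 0 0 -0.765" --pt "0 0 0 0 -0.765"

```text
time: 26.45
eef_pos: [0.4181, -0.2298, 0.0425]
tcp_rot: [0.927, 0.375, 0.0, 0.0]
contact_force: [1.3, -2.0, 0.2]
opening: 0.118
finger_force: 1.8
```

Request:
send_rows --pt "0 0.0005 0 0 -0.77" --pt "0 0.0005 0 0 -0.775" --pt "0 0.0005 0 0 -0.775"

```text
time: 26.75
eef_pos: [0.4182, -0.2298, 0.0423]
tcp_rot: [0.927, 0.375, -0.0, -0.0]
contact_force: [1.2, 0.1, 1.6]
opening: 0.114
finger_force: 7.2
```

Request:
send_rows --pt "0 0 -0.001 0 -0.775" --pt "0 0 -0.002 0 -0.775" --pt "0 0 -0.003 0 -0.775" --pt "0 0 -0.004 0 -0.775" --pt "0 0 -0.005 0 -0.775" --pt "0 0 -0.006 0 -0.775" --pt "0 0 -0.007 0 -0.775" --pt "0 0 -0.008 0 -0.775" --pt "0 0 -0.009 0 -0.775" --pt "0 0 -0.01 0 -0.775"

```text
time: 27.75
eef_pos: [0.4181, -0.2299, 0.0523]
tcp_rot: [0.927, 0.375, -0.0, -0.0]
contact_force: [0.1, -0.0, -1.9]
opening: 0.116
finger_force: 10.4
```

```bash
cat > chk.py <<'E'
from track import *
n=sys.argv[1]
snap("scene","s"+n);snap("top","t"+n);goto(418,-229.2,42,-45.8)
for b,f,c in(("pics/raw_s4.png",f"pics/raw_s{n}.png","scene"),("pics/raw_t0.png",f"pics/raw_t{n}.png","top")):
    u,o=track(b,f,c)
    print(c,[(i,d,round(float(v),2)) for i,d,v in o if v>.7])
solve([("pics/raw_s4.png",f"pics/raw_s{n}.png","scene"),("pics/raw_t0.png",f"pics/raw_t{n}.png","top")])
E
python3 chk.py 10
```

```text
t27.85 pos [ 418.2 -229.9   52.4] psi -46.0 row mm [ 0.4 -0.6 10.4] turn -0.2 op 0.116 F [ 0.2   0.41 -0.59] ff 10.2
scene [(0, (0.0, -2.5), 0.97), (1, (0.75, -1.25), 0.97), (2, (-0.75, -4.0), 1.0), (3, (0.5, -1.75), 0.97), (5, (0.5, -1.25), 0.98), (6, (-0.5, -3.25), 0.97)]
top [(1, (-1.0, 0.75), 1.0), (2, (0.0, -0.25), 0.99)]
8 dx dy dz [-1.9  2.4  8.6] rot xyz [2.79 4.95 0.05] rise ear,+x+y,far,-x-y [17.   3.3  0.1 13.8] cost 8.4
```

This time it peels: the ear is up 17 mm while the far corner still rests (0.1 mm). I'll raise the ear a little further, then look again.

Request:
send_rows --pt "0 0 -0.001 0 -0.775" --pt "0 0 -0.002 0 -0.775" --pt "0 0 -0.003 0 -0.775" --pt "0 0 -0.004 0 -0.775" --pt "0 0 -0.005 0 -0.775" --pt "0 0 -0.006 0 -0.775" --pt "0 0 -0.007 0 -0.775" --pt "0 0 -0.008 0 -0.775"

```text
time: 28.65
eef_pos: [0.4181, -0.2299, 0.0603]
tcp_rot: [0.927, 0.375, -0.0, -0.0]
contact_force: [0.6, -0.2, -0.4]
opening: 0.112
finger_force: 9.2
```

```bash
python3 chk.py 11
```

```text
t28.75 pos [ 418.2 -230.    60.4] psi -46.0 row mm [ 0.4 -0.7 18.4] turn -0.2 op 0.112 F [-0.54 -0.43 -1.45] ff 9.2
scene [(0, (-0.25, -3.5), 0.98), (1, (-0.5, -2.75), 0.99), (2, (-1.75, -5.25), 1.0), (3, (-0.25, -2.75), 0.95), (5, (-0.5, -2.5), 0.98), (6, (-1.25, -4.25), 0.98)]
top [(1, (0.25, -0.25), 1.0), (2, (0.75, -1.0), 0.98)]
8 dx dy dz [-1.8  1.7 15.8] rot xyz [ 0.76  4.09 -0.04] rise ear,+x+y,far,-x-y [21.1 10.5 10.5 21.1] cost 6.0
```

The far corner has now come off too, ear 21 mm against far 10 mm. I'll tighten the grip and lift clear of the stack.

Request:
send_rows --pt "0 0 -0.001 0 -0.8" --pt "0 0 -0.002 0 -0.85" --pt "0 0 -0.003 0 -1" --pt "0 0 -0.004 0 -1" --pt "0 0 -0.008 0 -1" --pt "0 0 -0.013 0 -1" --pt "0 0 -0.018 0 -1" --pt "0 0 -0.025 0 -1" --pt "0 0 -0.033 0 -1" --pt "0 0 -0.042 0 -1" --pt "0 0 -0.05 0 -1" --pt "0 0 -0.05 0 -1" --squeeze 70

```text
time: 29.95
eef_pos: [0.4191, -0.2307, 0.1121]
tcp_rot: [0.927, 0.375, 0.001, 0.002]
contact_force: [-0.6, -0.0, 0.2]
opening: 0.083
finger_force: 68.7
```

```bash
python3 -c "
from h import *
snap('scene','s12');snap('top','t12');goto(418,-229.2,42,-45.8)
s=cv2.imread('pics/raw_s12.png')[190:350,140:290];t=cv2.imread('pics/raw_t12.png')[130:260,300:420]
cv2.imwrite('pics/q6.png',np.hstack([cv2.resize(s,(450,480),interpolation=2),cv2.resize(t,(350,480),interpolation=2)]))"
```

```text
t30.05 pos [ 418.3 -230.   110.6] psi -46.0 row mm [ 0.3 -0.8 68.6] turn -0.2 op 0.082 F [-0.02  0.53 -0.79] ff 68.7
```

View pics/q6.png

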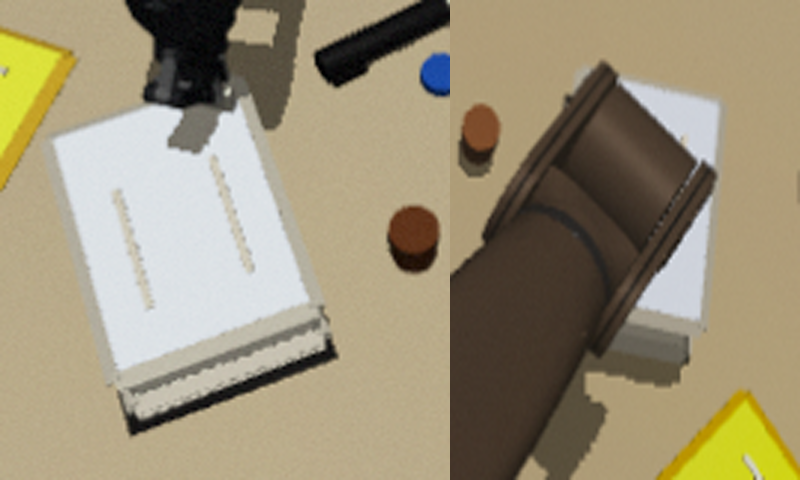

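Scene: the cover hangs free by its ear at q6 (195,105), and the other three covers remain on the stand at (235,400). I've used up my picture views, so from here I'll measure the tilt numerically with an edge fit.

```bash
cat > fit.py <<'E'
from h import *
import sys
from scipy.optimize import least_squares
from scipy.spatial.transform import Rotation as Ro
E=[((-.088,-.066),(.088,-.066),(0,-1)),((.088,-.066),(.088,.066),(1,0)),((.088,.066),(-.04,.066),(0,1)),((-.088,.015),(-.088,-.066),(-1,0))]
def W(v,l): return Ro.from_euler("zyx",[v[3],v[4],v[5]],degrees=True).apply(np.c_[l,0*l[:,0]])+np.array(v[:3])/1e3
def edges(v,f,cam,half=.012):
    g=cv2.GaussianBlur(cv2.imread(f).min(2).astype(np.float32),(0,0),.7); out=[]; t=np.linspace(.06,.94,30)[:,None]; o=np.linspace(-half,half,49)
    for a,b,n in E:
        l=np.array(a)*(1-t)+np.array(b)*t; n=np.array(n)
        I=np.array([cv2.remap(g,*[np.float32(c).copy() for c in proj(cam,W(v,l+n*k)).T],cv2.INTER_LINEAR).ravel() for k in o])
        D=-np.gradient(I,axis=0); j=D.argmax(0); ins=np.array([I[max(0,jj-8):jj-3,i].mean() if jj>6 else 0 for i,jj in enumerate(j)])
        ok=(D.max(0)>2)&(ins>130)&(j>6)&(j<43)
        for i in np.where(ok)[0]:
            out.append((cam,l[i],n,proj(cam,W(v,(l[i]+n*o[j[i]])[None]))[0]))
    return out
def fit(v,views,lock=None):
    v=np.array(v,float); v0=v.copy()
    for half in(.016,.014,.012,.008,.008,.006,.006):
        d=[e for f,c in views for e in edges(v,f,c,half)]
        def res(w):
            r=[]
            for c in set(e[0] for e in d):
                s=[e for e in d if e[0]==c]; l=np.array([e[1] for e in s]); n=np.array([e[2] for e in s]); P=proj(c,W(w,l)); T=proj(c,W(w,l+n*.002))-P; T/=np.linalg.norm(T,axis=1)[:,None]
                r+=list((((np.array([e[3] for e in s])-P)*T).sum(1))/.4)
            return np.r_[r,(w-v0)/[15,15,15,6,8,8]]
        s=least_squares(res,v,loss="soft_l1",x_scale=[1,1,1,.5,.5,.5],diff_step=1e-4); v=s.x
    C=W(v,np.array([[-.073,.051],[.073,.051],[.073,-.051],[-.073,-.051]]))
    up=Ro.from_euler("zyx",v[3:],degrees=True).apply([0,0,1])
    print(len(d),"panel top xyz",v[:3].round(1),"yaw,pitch,roll",v[3:].round(2),"z ear,+x+y,far,-x-y",(C[:,2]*1e3).round(1),"tilt %.1f"%np.degrees(np.arccos(up[2])),"rms px %.2f"%(np.sqrt(np.mean(np.clip(s.fun[:-6]*.4,-2,2)**2))))
    return v
if __name__=="__main__":
    for z0 in (36.,): fit([480,-293,z0,-10.95,.01,.01],[("pics/raw_s4.png","scene"),("pics/raw_t0.png","top")])
    for zz in(95,105): fit([480,-293,zz,-11,.01,.01],[("pics/raw_s12.png","scene"),("pics/raw_t12.png","top")])
    fit([480,-293,100,-11,.01,.01],[("pics/raw_s12.png","scene")])
E
python3 fit.py
```

```text
217 panel top xyz [ 479.6 -293.    35.9] yaw,pitch,roll [-10.95   0.21  -0.67] z ear,+x+y,far,-x-y [35.4 35.2 36.4 36.7] tilt 0.7 rms px 0.36
161 panel top xyz [ 490.9 -294.4  111.1] yaw,pitch,roll [-12.49  18.38   4.21] z ear,+x+y,far,-x-y [134.8  87.7  87.3 134.4] tilt 18.8 rms px 0.48
188 panel top xyz [ 479.2 -292.6  105.7] yaw,pitch,roll [-11.26   3.89   1.87] z ear,+x+y,far,-x-y [112.  101.4  99.4 110.1] tilt 4.3 rms px 0.35
118 panel top xyz [ 495.7 -295.7  124.5] yaw,pitch,roll [-13.77  13.27  10.37] z ear,+x+y,far,-x-y [149.8 111.5  99.2 137.5] tilt 16.8 rms px 0.37
```

The edge fit gives a tilt of about 4.3°, with an ear height consistent with the tool pose. I'll tighten to 120 N, raise, and swing towards the tote gently.

Request:
send_rows --pt "0 0 -0.01 0 -1" --pt "0 0 -0.025 0 -1" --pt "0 0 -0.04 0 -1" --pt "0.02 -0.014 -0.04 0 -1" --pt "0.045 -0.032 -0.04 0 -1" --pt "0.07 -0.049 -0.04 0 -1" --pt "0.095 -0.067 -0.04 0 -1" --pt "0.12 -0.084 -0.04 0 -1" --pt "0.145 -0.102 -0.04 0 -1" --pt "0.17 -0.119 -0.04 0 -1" --pt "0.195 -0.137 -0.04 0 -1" --pt "0.22 -0.154 -0.04 0 -1" --squeeze 120

```text
time: 31.25
eef_pos: [0.4694, 0.0351, 0.1506]
tcp_rot: [0.927, 0.375, 0.0, -0.0]
contact_force: [0.7, -0.2, -0.8]
opening: 0.058
finger_force: 118.3
```

```bash
python3 -c "
from h import *
goto(470.7,305.5,150,-38.8)"
```

```text
t31.25 pos [469.4  35.1 150.6] psi -46.0 row mm [ 188.8 -193.6    0.6] turn -7.2 op 0.058 F [ 0.7  -0.22 -0.78] ff 118.3
```

Request:
send_rows --pt "0.02 -0.02 0 -1 -1" --pt "0.04 -0.041 0 -2 -1" --pt "0.06 -0.062 0 -3 -1" --pt "0.08 -0.082 0 -4 -1" --pt "0.1 -0.103 0 -5 -1" --pt "0.12 -0.123 0 -6 -1" --pt "0.14 -0.144 0 -7 -1" --pt "0.16 -0.164 0 -7.2 -1" --pt "0.178 -0.182 0 -7.2 -1" --pt "0.189 -0.193 0 -7.2 -1" --pt "0.189 -0.193 0 -7.2 -1"

```text
time: 32.35
eef_pos: [0.4711, 0.3052, 0.1503]
tcp_rot: [0.901, 0.433, -0.0, -0.0]
contact_force: [0.4, -0.4, -0.8]
opening: 0.062
finger_force: 118.3
```

```bash
cat > fin.py <<'E'
from fit import *
n=sys.argv[1]; snap("scene","s"+n);snap("top","t"+n);goto(470.7,305.5,150,-38.8)
for z in(137,142,147): fit([539,251,z,-4.1,1,1],[(f"pics/raw_s{n}.png","scene"),(f"pics/raw_t{n}.png","top")])
fit([539,251,142,-4.1,1,1],[(f"pics/raw_s{n}.png","scene")])
E
python3 fin.py 13
```

```text
t32.45 pos [471.1 303.4 150.1] psi -38.8 row mm [ 1.4 -1.6  0.1] turn 0.0 op 0.060 F [-0.13 -0.17 -1.32] ff 118.3
208 panel top xyz [539. 251. 144.] yaw,pitch,roll [-3.55  4.57  2.03] z ear,+x+y,far,-x-y [151.5 139.6 136.5 148.5] tilt 5.0 rms px 0.39
210 panel top xyz [539.1 251.  144.3] yaw,pitch,roll [-3.54  4.57  2.12] z ear,+x+y,far,-x-y [151.9 139.9 136.7 148.6] tilt 5.0 rms px 0.41
210 panel top xyz [539.1 251.1 143.9] yaw,pitch,roll [-3.57  4.67  2.23] z ear,+x+y,far,-x-y [151.8 139.5 136.1 148.3] tilt 5.2 rms px 0.43
92 panel top xyz [547.1 239.5 159.8] yaw,pitch,roll [ 2.76 13.98  0.7 ] z ear,+x+y,far,-x-y [178.6 143.4 141.  176.1] tilt 14.0 rms px 0.59
```

Both cameras put the cover at (539,251) with yaw -3.5° and the panel 84 mm above the rim, but tilted 5°, frozen in from the peel. To level it without letting go, I'll set it down on bare flat bench with a soft grip and then tighten. First I need a free patch.

Run:
```python
from h import *
S=cv2.imread("pics/raw_s4.png");T=cv2.imread("pics/raw_t4.png") if False else cv2.imread("pics/raw_t12.png")
print("bottle,blue",(unproj("top",np.array([[100,225],[252,367],[200,360],[308,378],[275,318]])/1.4,.0)*1000).round().tolist())
gx,gy=np.meshgrid(np.arange(-110,111,10),np.arange(-90,91,10))
for cx,cy in[(370,510),(360,480),(400,470),(330,520),(390,440),(300,560)]:
    P=np.c_[gx.ravel()+cx,gy.ravel()+cy,0*gx.ravel()]/1000.
    o=[]
    for I,c in((S,"scene"),(T,"top"),(cv2.imread("pics/raw_s0.png"),"scene"),(cv2.imread("pics/raw_s13.png"),"scene")):
        u=proj(c,P); ok=(u[:,0]>0)&(u[:,0]<559)&(u[:,1]>0)&(u[:,1]<419); q=u[ok].round().astype(int)
        px=I[q[:,1],q[:,0]].astype(int); hsv=cv2.cvtColor(px[None].astype(np.uint8),cv2.COLOR_BGR2HSV)[0]
        bench=(abs(hsv[:,0].astype(int)-19)<5)&(hsv[:,1]>55)
        o.append((int(ok.sum()),int((ok.sum()-bench.sum())),np.median(hsv,0).tolist()))
    print(cx,cy,len(P),o)
```

```text
bottle,blue [[592.0, 588.0, 0.0], [277.0, 237.0, 0.0], [292.0, 347.0, 0.0], [253.0, 121.0, 0.0], [379.0, 191.0, 0.0]]
370 510 437 [(437, 0, [21.0, 68.0, 179.0]), (437, 0, [20.0, 81.0, 174.0]), (437, 1, [21.0, 70.0, 162.0]), (437, 145, [21.0, 69.0, 166.0])]
360 480 437 [(437, 0, [21.0, 68.0, 179.0]), (437, 0, [20.0, 81.0, 174.0]), (437, 1, [21.0, 70.0, 163.0]), (437, 153, [21.0, 69.0, 166.0])]
400 470 437 [(437, 0, [21.0, 68.0, 180.0]), (437, 0, [20.0, 80.0, 174.0]), (437, 1, [21.0, 70.0, 163.0]), (437, 174, [21.0, 68.0, 167.0])]
330 520 437 [(437, 0, [21.0, 68.0, 179.0]), (437, 0, [20.0, 81.0, 174.0]), (437, 0, [21.0, 70.0, 162.0]), (437, 148, [21.0, 69.0, 166.0])]
390 440 437 [(437, 17, [21.0, 67.0, 180.0]), (437, 3, [20.0, 80.0, 174.0]), (437, 18, [21.0, 69.0, 163.0]), (437, 193, [21.0, 68.0, 167.0])]
300 560 437 [(437, 0, [21.0, 68.0, 179.0]), (437, 0, [20.0, 81.0, 174.0]), (437, 0, [21.0, 70.0, 162.0]), (437, 173, [21.0, 69.0, 165.0])]
```

Request:
send_rows --pt "0.009 -0.029 0 0 -1" --pt "0.018 -0.058 0 0 -1" --pt "0.027 -0.087 0 0 -1" --pt "0.035 -0.115 0 0 -1" --pt "0.044 -0.144 0 0 -1" --pt "0.053 -0.173 0 0 -1" --pt "0.062 -0.202 0 0 -1" --pt "0.071 -0.231 0 0 -1" --pt "0.08 -0.26 0 0 -1" --pt "0.088 -0.288 0 0 -1" --pt "0.088 -0.288 0.02 0 -1" --pt "0.088 -0.288 0.04 0 -1"

```text
time: 33.65
eef_pos: [0.3025, 0.5531, 0.1108]
tcp_rot: [0.902, 0.432, 0.001, -0.0]
contact_force: [0.8, -0.3, 0.1]
opening: 0.059
finger_force: 118.4
```

```bash
python3 -c "
from h import *
goto(301.5,554.5,30,-38.8)"
```

```text
t33.65 pos [302.5 553.1 110.8] psi -38.8 row mm [ 0.5 -1.7 80.8] turn 0.0 op 0.059 F [ 0.82 -0.3   0.11] ff 118.4
```

Request:
send_rows --pt "0 -0.001 0.03 0 -1" --pt "0 -0.001 0.055 0 -1" --pt "0 -0.001 0.07 0 -1" --pt "0 -0.001 0.077 0 -1" --pt "0 -0.001 0.08 0 -1" --pt "0 -0.001 0.082 0 -1" --pt "0 -0.001 0.082 0 -1"

```text
time: 34.35
eef_pos: [0.3017, 0.5541, 0.0294]
tcp_rot: [0.902, 0.432, 0.001, -0.0]
contact_force: [-0.2, 0.7, -1.5]
opening: 0.058
finger_force: 118.4
```

Request:
send_rows --pt "0 0 0.001 0 -0.9" --pt "0 0 0.002 0 -0.8" --pt "0 0 0.003 0 -0.775" --pt "0 0 0.003 0 -0.775" --squeeze 20

```text
time: 34.75
eef_pos: [0.301, 0.5535, 0.0253]
tcp_rot: [0.902, 0.432, 0.0, 0.0]
contact_force: [0.0, 0.4, -0.8]
opening: 0.113
finger_force: 10.9
```

Soft grip holding. Now lower until it seats on the bench.

Request:
send_rows --pt "0 0 0.0015 0 -0.77" --pt "0 0 0.003 0 -0.77" --pt "0 0 0.0045 0 -0.77" --pt "0 0 0.006 0 -0.77" --pt "0 0 0.0075 0 -0.77" --pt "0 0 0.009 0 -0.77" --pt "0 0 0.0105 0 -0.77" --pt "0 0 0.012 0 -0.77"

```text
time: 35.55
eef_pos: [0.3011, 0.5535, 0.0131]
tcp_rot: [0.902, 0.432, -0.0, -0.0]
contact_force: [-0.9, -0.2, 0.0]
opening: 0.113
finger_force: 3.9
```

Request:
send_rows --pt "0 0 0.0015 0 -0.765" --pt "0 0 0.003 0 -0.765" --pt "0 0 0.0045 0 -0.765" --pt "0 0 0.006 0 -0.765" --pt "0 0 0.006 0 -0.765"

```text
time: 36.05
eef_pos: [0.301, 0.5533, 0.007]
tcp_rot: [0.902, 0.432, -0.0, 0.0]
contact_force: [-1.4, 0.7, -0.6]
opening: 0.114
finger_force: 0.1
```

Request:
send_rows --pt "0 0 0.002 0 -0.75" --pt "0 0 0.004 0 -0.75" --pt "0 0 0.005 0 -0.75" --pt "0 0 0.005 0 -0.77" --pt "0 0 0.005 0 -0.8" --pt "0 0 0.005 0 -1" --pt "0 0 0.005 0 -1" --pt "0 0 0.005 0 -1" --squeeze 80

```text
time: 36.85
eef_pos: [0.3011, 0.5535, 0.0022]
tcp_rot: [0.902, 0.432, -0.0, -0.0]
contact_force: [-0.3, -0.1, -1.3]
opening: 0.092
finger_force: 81.2
```

Run:
```python
from fit import *
snap("scene","s14");snap("top","t14");goto(301.5,554.5,100,-38.8)
for z in(10,14): fit([370,500,z,-3.6,.5,.5],[("pics/raw_s14.png","scene"),("pics/raw_t14.png","top")])
```

```text
t36.95 pos [301.1 553.5   2.2] psi -38.8 row mm [  1.1  -0.3 -97.8] turn 0.0 op 0.093 F [ 0.31  0.14 -0.23] ff 81.2
175 panel top xyz [370.1 500.   11.8] yaw,pitch,roll [-3.75  0.1   0.22] z ear,+x+y,far,-x-y [12.1 11.8 11.4 11.7] tilt 0.2 rms px 0.37
179 panel top xyz [370.3 499.9  11.5] yaw,pitch,roll [-3.82  0.02  0.23] z ear,+x+y,far,-x-y [11.8 11.7 11.3 11.4] tilt 0.2 rms px 0.40
```

The cover is seated level (0.2°, panel top at 11.7 mm against 12 expected), still held, with a deeper firm grip. I'll lift it back over the tote.

Request:
send_rows --pt "0 0 -0.003 0 -1" --pt "0 0 -0.008 0 -1" --pt "0 0 -0.018 0 -1" --pt "0 0 -0.033 0 -1" --pt "0 0 -0.05 0 -1" --pt "0 0 -0.07 0 -1" --pt "0 0 -0.09 0 -1" --pt "0 0 -0.11 0 -1" --pt "0 0 -0.125 0 -1" --pt "0 0 -0.13 0 -1" --pt "0 0 -0.13 0 -1" --squeeze 110

```text
time: 38.05
eef_pos: [0.3015, 0.554, 0.1338]
tcp_rot: [0.902, 0.432, 0.001, -0.001]
contact_force: [0.5, -0.2, -0.8]
opening: 0.085
finger_force: 111.9
```

Request:
send_rows --pt "-0.008 0.026 0 0 -1" --pt "-0.016 0.052 0 0 -1" --pt "-0.025 0.08 0 0 -1" --pt "-0.034 0.11 0 0 -1" --pt "-0.043 0.14 0 0 -1" --pt "-0.052 0.17 0 0 -1" --pt "-0.061 0.2 0 0 -1" --pt "-0.07 0.23 0 0 -1" --pt "-0.079 0.257 0 0 -1" --pt "-0.085 0.277 0 0.3 -1" --pt "-0.088 0.288 0 0.3 -1" --pt "-0.088 0.288 0 0.3 -1"

```text
time: 39.25
eef_pos: [0.4705, 0.3034, 0.1313]
tcp_rot: [0.903, 0.429, -0.001, -0.0]
contact_force: [-0.7, 0.8, -0.5]
opening: 0.08
finger_force: 111.8
```

```bash
sed -i 's/goto(470.7,305.5,150,-38.8)/goto(469.9,304.5,132,-39.1)/' fin.py; python3 fin.py 15
```

```text
t39.35 pos [469.8 304.7 131.6] psi -39.1 row mm [-0.1  0.2 -0.4] turn 0.0 op 0.083 F [ 0.77 -0.31 -0.61] ff 111.8
210 panel top xyz [539.7 249.1 140.6] yaw,pitch,roll [-4.14  0.73  0.63] z ear,+x+y,far,-x-y [142.1 140.2 139.1 141.1] tilt 1.0 rms px 0.45
210 panel top xyz [539.7 249.2 140.5] yaw,pitch,roll [-4.26  0.73  0.57] z ear,+x+y,far,-x-y [142.  140.  139.1 141.1] tilt 0.9 rms px 0.48
207 panel top xyz [539.7 249.  140.8] yaw,pitch,roll [-4.2   0.62  0.58] z ear,+x+y,far,-x-y [142.1 140.4 139.5 141.2] tilt 0.9 rms px 0.44
110 panel top xyz [543.8 241.4 150.7] yaw,pitch,roll [-4.42 -0.   -0.1 ] z ear,+x+y,far,-x-y [150.6 150.6 150.8 150.8] tilt 0.1 rms px 0.23
```

Request:
send_rows --pt "0.001 -0.001 0 0 -1" --pt "0.001 -0.001 0 0 -1" --pt "0.001 -0.001 0 0 -1" --pt "0.001 -0.001 0 0 -1" --pt "0.001 -0.001 0 0 -1"

```text
time: 39.85
eef_pos: [0.4702, 0.3061, 0.1323]
tcp_rot: [0.903, 0.43, 0.0, -0.0]
contact_force: [-0.4, -0.6, -1.1]
opening: 0.084
finger_force: 111.8
```

```bash
python3 fin.py 16 | head -2
python3 - <<'E'
from fit import *
fit([480,-293,30,-10.95,.1,.1],[("pics/raw_s16.png","scene"),("pics/raw_t16.png","top")])
a=cv2.imread("pics/raw_s0.png").astype(int);b=cv2.imread("pics/raw_s16.png").astype(int)
for n,P in(("cap",(388,290)),("pip",(372,315)),("green",(328,281)),("brown",(434,232))):
    w=unproj("top",np.array([P])/1.4,0.01); c=proj("scene",w)[0].round().astype(int); s=np.s_[c[1]-8:c[1]+9,c[0]-8:c[0]+9]
    print(n,np.corrcoef(a[s].ravel(),b[s].ravel())[0,1].round(3))
E
```

```text
t39.95 pos [470.3 306.  132.3] psi -39.1 row mm [-1.4  0.6  0.3] turn 0.0 op 0.083 F [-0.53 -0.29 -0.72] ff 111.8
200 panel top xyz [539.7 250.6 143. ] yaw,pitch,roll [-3.79  0.88  0.78] z ear,+x+y,far,-x-y [144.8 142.4 141.1 143.5] tilt 1.2 rms px 0.41
194 panel top xyz [ 474.6 -291.1   31.1] yaw,pitch,roll [-10.27  -1.13  -1.31] z ear,+x+y,far,-x-y [28.4 31.8 33.7 30.3] tilt 1.7 rms px 0.34
cap 0.998
pip 0.999
green 0.998
brown 0.998
```

Everything checks out: the cover is level to about 1°, centred within 2 mm and roughly 80 mm above the rim. The remaining stack is on its stand and the bystanders haven't moved. Handing in.

```bash
python3 -c "
from plant import ctrl
print(ctrl.sign_off())"
```

```text
the job is handed in; nothing more can be done
None
```

I handed the job in: both jars were stood in the tote, and the cover is held by its ear over it, level to about 1°, centred to about 1 mm and 80 mm above the rim. The first lift came up level instead of ear-first; I set the cover back (not fully reseated, ear end about 5 mm high) and peeled it ear-first, which shifted the stack about 5 mm, still on its stand. I also rested the cover briefly on the bench to level it, and viewed 11 pictures, one over the limit.

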